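# Reset the tripped heat cut-outs by feel and release the worn one

## Robot

A 6-joint arm with a two-finger parallel gripper is mounted at the origin on a cart in front of the work surface, level with it; the furniture and walls round the work are solid. World frame = base frame: x ahead of the robot, y to its left, z up, the work surface at z = 0. Lengths are in m, angles in rad, forces in N, time in s.
With the tool pointing down it reaches from about 0.225 to 0.875 m from the base axis. Payload 3.4 kg.
Tool frame: the origin (TCP) lies between the finger pads; the fingertips stand 25 mm ahead of it and the grasp point (between the pads) lies 6 mm ahead of it (manip.tips_ahead is the distance from the TCP to the fingertips, in m); z points along the fingers, x is the direction in which the jaws open and shut, and the axes are right-handed (so a half turn about z gives the same grasp; the last joint's range is limited). The gripper opens to 85 mm and grips with 20 to 120 N. Pads are 22 mm wide; open, the fingers measure 114 mm over their backs; the gripper's body (76 mm by 85 mm) begins 54 mm behind the grasp point. The pads swing forward as they close: fully open they stand 13 mm farther back than shut.
Start: joints at [1.178, 0.276, 1.505, -0, 1.361, -0.121], TCP at [0.154, 0.554, 0.256] pointing down, gripper open.
Joint ranges: [-2.89, 2.89], [-0.75, 2.08], [0.22, 2.7], [-1.18, 4.32], [0.11, 2.71], [-2.7, 2.7]. Speed limits (rad/s): [2.57, 2.57, 3.14, 3.14, 3.14, 3.14].

## Interface

Orientations are given as a unit quaternion [w, x, y, z].
In Python, from rig import manip gives the robot as it stands. The module is installed in compiled form; this text tells all that it offers.
- The arm moves only by the tool send_rows, never from a script. Its argument "plan" is a list of rows, each an object with "linear": the shift along the tool's x, y, z in m, a list of three; "delta_rot": the turn, a rotation vector about the tool's x, y, z in degrees, a list of three; "fingers": the finger opening in m, from 0 to 0.0854. A call has 1 to 12 rows; each row shifts and turns the pose as measured when the row begins, along the tool's axes as they then stand; what a row does not reach is not made up. A row lasts 1/12 s, in which the tool goes at most 41.7 mm and 7.16 degrees, less where a joint would pass 70% of its speed; a pose out of reach is approached as far as the arm can. A call with a gripper value outside its range is refused whole. The fingers move at their own pace and stop on an object; "force" is the grip in N (left out, the last holds). Time passes only in rows, so rows that do not move let the fingers close. It gives the time, the measured TCP pose, the force and the opening at its end, in the units of the state.
- manip.get_state(): the state, without advancing time (a new reading comes with each control period).
- manip.get_image(name): name is "side" or "top"; returns the picture (420x560x3 uint8, red, green, blue); there is no depth.
- manip.camera_info(name): a dict with "K" (3x3 intrinsics, pixels), "rvec" (rotation vector, rad) and "tvec" (3), from world to camera coordinates, as OpenCV has them. Camera axes: x right, y down, z forward; pixel columns grow to the right and rows downward; lengths in m; the calibration is good to about 2 mm. A picture is of the moment at which its call begins. camera_info takes no time and is no camera call.
- manip.sign_off(): hands the job in, once; it reports no verdict.
Trained networks look in the newest picture that a camera, given by its name, has taken for a name from the list of things; names that differ only in an ending like _2 or _b are one class to them, and where a whole thing is asked for, a point or a joint stands for the part that bears it (a point fixed in the world has none). Each returns a list of dicts, best first, with "p" (0 to 1); they miss things now and then, are a little off and sometimes report something else, mostly with a low value. They report only what shows in the picture. A call takes as long as a camera call. They do not tell look-alikes from the thing itself.
- manip.find_in(thing, camera): "extent" ([left, top, right, bottom] in pixels, round what is visible of it).
- manip.masks_of(thing, camera): "pixels" (420x560 bool, what is visible of it) and "extent" ([left, top, right, bottom] in pixels, round what is visible of it).
The state is a dict: "clock": time; "qpos": joint angles; "qd": joint speeds; "effort": joint torques, N m; "position": TCP position; "ee_rot": TCP orientation; "contact_force": force on the tool from outside, world axes, zero at the start; "moment": the same for the moment, N m; "width": finger opening in m.
Only numpy, scipy, OpenCV 4.12 (cv2) and the standard library are available. Lean on these libraries where they do the work, as an engineer would, in place of code of your own. Each camera call takes 0.05 s, during which the arm holds its last target. There are 200 camera calls.

## Task

The water bath's heaters ran dry and all four plug-in heat cut-outs in the grey box have tripped. Take the reset probe from its stand and with it press each recessed reset button slowly until you feel it snap over; one button stays soft all the way because its snap disc is worn, so push the probe down the small release hole behind that unit, and only that one, until its spring catch lets go and the unit springs up for replacement. Put the probe back fully home in its stand and leave everything else where it stands.

Things in the scene. Friction and masses are not known exactly. Their poses are not given: they have to be found in the camera images.
- cutout_box: grey steel box, 110 (x) x 210 (y) x 50 mm high, fixed; origin at the centre of its underside. Four black plug-in cut-outs stand along its y axis in bays 1 (+y end) to 4 (-y end), 42 mm apart; their 60 x 40 mm face plates rise 6 mm above the aluminium deck (top at z = 50 mm). Each has a reset hole in it, 20 mm behind (-x of) the origin, and a release hole in the deck strip, 35 mm to its +x
- reset_1 (a point): mouth centre of the 14 mm reset hole of the cut-out in bay 1, on top of its face plate while the unit is locked down, 56 mm above the worktop. The flat white button, 11.6 mm wide, lies 4 mm below it and moves straight down. The mouth of this unit's release hole lies 55 mm from here along the box's +x axis and 6 mm lower
- reset_2 (a point): mouth centre of the 14 mm reset hole of the cut-out in bay 2, on top of its face plate while the unit is locked down, 56 mm above the worktop. The flat white button, 11.6 mm wide, lies 4 mm below it and moves straight down. The mouth of this unit's release hole lies 55 mm from here along the box's +x axis and 6 mm lower
- reset_3 (a point): mouth centre of the 14 mm reset hole of the cut-out in bay 3, on top of its face plate while the unit is locked down, 56 mm above the worktop. The flat white button, 11.6 mm wide, lies 4 mm below it and moves straight down. The mouth of this unit's release hole lies 55 mm from here along the box's +x axis and 6 mm lower
- reset_4 (a point): mouth centre of the 14 mm reset hole of the cut-out in bay 4, on top of its face plate while the unit is locked down, 56 mm above the worktop. The flat white button, 11.6 mm wide, lies 4 mm below it and moves straight down. The mouth of this unit's release hole lies 55 mm from here along the box's +x axis and 6 mm lower
- release_1 (a point): mouth centre of the 11 mm release hole of bay 1, in the deck strip, 50 mm above the worktop; those of bays 2 to 4 follow every 42 mm along the box's -y. The tail of the spring catch, 16 mm wide, lies 27 mm below the mouth; pushed down 3 mm with 5 to 6 N it lets the unit spring up 12 mm, where it stays; the tail's stop is 5 mm down
- probe_grip (a point): centre of the reset probe's grip, half-way up its square black handle, 18 x 18 x 60 mm (x and y square to the flats, z up along it). A 6 mm steel rod, 52 mm long, leaves the middle of the handle's lower end: its tip is 82 mm below this point. About 60 g. It stands upright in the stand, the handle's lower end resting on the stand's top
- stand_mouth (a point): centre of the mouth of the 12 mm hole (chamfered, 54 mm deep) in the top of the fixed probe stand, 62 mm above the worktop; the stand is a 44 mm square grey block on a 74 mm dark foot plate. The probe is home when its handle's lower end rests on this top, its grip's centre 30 mm above this point
- button_a (a joint): travel of the button of cut-out A, m, 0 out, grows inward. Which bay holds A differs each time. All buttons start against a 1 N spring. In a sound tripped unit it stiffens from 1.3 mm on, snaps over at 2.3 mm and 10 N to 1 to 2.5 N, and stiffens again from 5.1 mm; with a worn disc it stays below 2 N to its solid stop at 6 mm. A unit once reset also feels soft, to 5.1 mm
- button_b (a joint): travel of the button of cut-out B, m, 0 out, grows inward. Which bay holds B differs each time. All buttons start against a 1 N spring. In a sound tripped unit it stiffens from 1.3 mm on, snaps over at 2.3 mm and 10 N to 1 to 2.5 N, and stiffens again from 5.1 mm; with a worn disc it stays below 2 N to its solid stop at 6 mm. A unit once reset also feels soft, to 5.1 mm
- button_c (a joint): travel of the button of cut-out C, m, 0 out, grows inward. Which bay holds C differs each time. All buttons start against a 1 N spring. In a sound tripped unit it stiffens from 1.3 mm on, snaps over at 2.3 mm and 10 N to 1 to 2.5 N, and stiffens again from 5.1 mm; with a worn disc it stays below 2 N to its solid stop at 6 mm. A unit once reset also feels soft, to 5.1 mm
- button_d (a joint): travel of the button of cut-out D, m, 0 out, grows inward. Which bay holds D differs each time. All buttons start against a 1 N spring. In a sound tripped unit it stiffens from 1.3 mm on, snaps over at 2.3 mm and 10 N to 1 to 2.5 N, and stiffens again from 5.1 mm; with a worn disc it stays below 2 N to its solid stop at 6 mm. A unit once reset also feels soft, to 5.1 mm
- disc_a (a joint): snap disc under the button of cut-out A, m: 0 tripped, about 0.0035 snapped over and staying there (reset); a worn disc follows the button down but comes back to 0 when it is let go
- disc_b (a joint): snap disc under the button of cut-out B, m: 0 tripped, about 0.0035 snapped over and staying there (reset); a worn disc follows the button down but comes back to 0 when it is let go
- disc_c (a joint): snap disc under the button of cut-out C, m: 0 tripped, about 0.0035 snapped over and staying there (reset); a worn disc follows the button down but comes back to 0 when it is let go
- disc_d (a joint): snap disc under the button of cut-out D, m: 0 tripped, about 0.0035 snapped over and staying there (reset); a worn disc follows the button down but comes back to 0 when it is let go
- carriage_a (a joint): height of cut-out A in its bay, m: 0 locked down, 0.012 sprung up
- carriage_b (a joint): height of cut-out B in its bay, m: 0 locked down, 0.012 sprung up
- carriage_c (a joint): height of cut-out C in its bay, m: 0 locked down, 0.012 sprung up
- carriage_d (a joint): height of cut-out D in its bay, m: 0 locked down, 0.012 sprung up
- dropper_l_mid (a point): bystander: small dropper bottle with a pointed cap, 27 mm wide, 85 mm high, near the box's +y end; point half-way up
- dropper_r_mid (a point): bystander: small dropper bottle with a pointed cap, 27 mm wide, 85 mm high, near the box's -y end; point half-way up
- tube_mid (a point): bystander: standing screw-cap tube, 33 mm wide, 114 mm high, near the box's -y end; point half-way up
- dishes_mid (a point): bystander: stack of closed Petri dishes, about 95 mm wide, 45 mm high; point half-way up
Things that resemble listed ones, but are neither listed nor needed, are in the scene too. Of the things that look like the part that bears probe_grip, the largest one is meant.

How it is judged:
By the outcome, as a careful person would: the job done as asked, in the order asked, and still so for the second after the job is handed in, with the robot touching nothing.
It also fails if it takes over 69 s, if anything falls off the work surface, if the arm or the gripper's body presses on something with over 40 N, if the wrist force passes 120 N, or if a joint passes its speed limit or range.

## Working session

There is one attempt and no reset: what is moved stays moved. The work goes in short steps, Python scripts to look and compute and a tool call to move; the robot and the scene stay as the last step left them, time stands still between calls to the robot, and variables do not carry over. Pictures are saved under pics/ and viewed, about 8 in all and at most 12, crops included, and the job is handed in when it is done.

Besides the shell and the picture viewer there is one more tool, called as name(argument=value, ...), one argument or row to a line, values as JSON. send_rows: Moves the arm, as the interface text tells. Its arguments: {"type":"object","properties":{"plan":{"type":"array","items":{"type":"object","properties":{"linear":{"type":"array","items":{"type":"number"}},"delta_rot":{"type":"array","items":{"type":"number"}},"fingers":{"type":"number"}}}},"force":{"type":"number"}},"required":["plan"]}

```bash
mkdir -p pics
python3 - <<'E'
from rig import manip
import cv2,numpy as np
np.set_printoptions(precision=4,suppress=True)
s=manip.get_state();print(s)
for c in("side","top"):
    im=manip.get_image(c);cv2.imwrite(f"pics/{c}0.png",im[:,:,::-1])
    i=manip.camera_info(c);R=cv2.Rodrigues(np.array(i["rvec"]))[0];print(c,i["K"],-R.T@np.ravel(i["tvec"]),R[2])
    for t in("probe_grip","cutout_box","stand_mouth","reset_1","release_1"):
        try: print(t,[(np.round(d["extent"],1).tolist(),round(d["p"],2)) for d in manip.find_in(t,c)])
        except Exception as e: print(t,e)
a=cv2.hconcat([cv2.imread("pics/side0.png"),cv2.imread("pics/top0.png")])
E
```

```text
{'clock': 0.0, 'qpos': array([ 1.178 ,  0.2766,  1.5061,  0.    ,  1.3607, -0.121 ]), 'qd': array([-0.0019,  0.0001,  0.0011,  0.0007,  0.0001,  0.0007]), 'effort': array([ -0.0027, -41.6772, -24.5798,  -0.0004,   0.0111,  -0.    ]), 'position': array([0.1542, 0.5534, 0.2554]), 'ee_rot': array([ 0.0005,  0.7964,  0.6048, -0.0008]), 'contact_force': array([ 0.5878,  0.4581, -0.0251]), 'moment': array([-0.0211, -0.0348,  0.0128]), 'width': 0.08557881849018305}
side [[455.6972   0.     273.2254]
 [  0.     455.6972 213.7167]
 [  0.       0.       1.    ]] [0.0479 1.0969 0.6537] [ 0.3386 -0.8365 -0.4307]
probe_grip [([201.5, 262.5, 212.9, 290.9], 0.77), ([238.4, 282.4, 246.6, 304.0], 0.67), ([230.2, 295.2, 242.4, 330.2], 0.51)]
cutout_box [([228.8, 218.7, 283.8, 273.7], 0.7)]
stand_mouth [([186.3, 284.0, 228.3, 320.8], 0.68)]
reset_1 [([231.8, 220.5, 283.1, 273.5], 0.74)]
release_1 [([228.5, 219.1, 283.1, 274.6], 0.58)]
top [[537.4316   0.     274.4609]
 [  0.     537.4316 206.0008]
 [  0.       0.       1.    ]] [0.3748 0.0242 1.3637] [ 0.0683 -0.0087 -0.9976]
probe_grip [([126.7, 225.3, 140.8, 224.8], 0.65), ([110.1, 220.0, 118.4, 227.0], 0.45), ([119.0, 172.6, 153.3, 203.1], 0.18)]
cutout_box [([207.3, 158.4, 295.4, 224.5], 0.84)]
stand_mouth [([119.6, 171.4, 153.5, 203.5], 0.81)]
reset_1 [([203.5, 160.4, 292.7, 220.6], 0.64)]
release_1 [([204.4, 161.5, 295.5, 222.7], 0.58)]
```

View pics/side0.png

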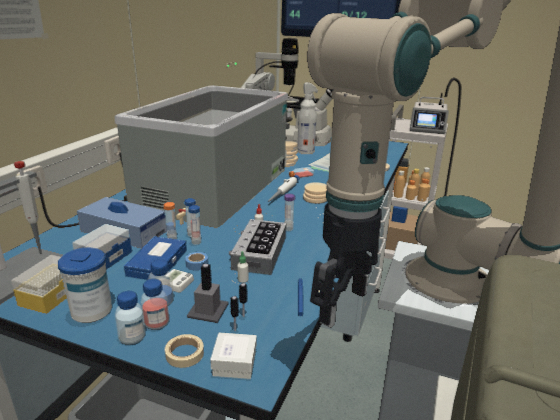

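View pics/top0.png

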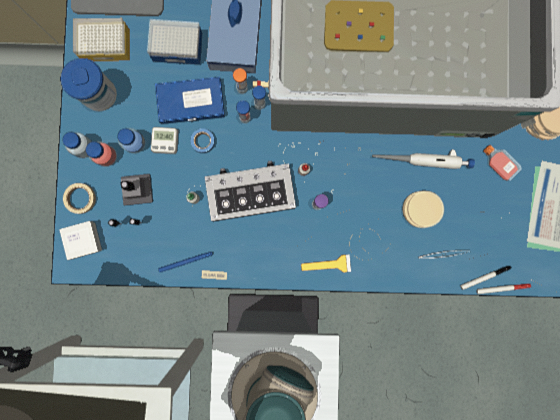

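Run:
```python
import cv2
t=cv2.imread("pics/top0.png");s=cv2.imread("pics/side0.png")
a=cv2.resize(t[155:230,200:300],(800,600),interpolation=cv2.INTER_CUBIC);cv2.imwrite("pics/c1.png",a)
b=cv2.resize(t[160:235,100:165],(390,450),interpolation=cv2.INTER_CUBIC);c=cv2.resize(s[255:345,185:255],(350,450),interpolation=cv2.INTER_CUBIC)
cv2.imwrite("pics/c2.png",cv2.hconcat([b,c]))
```

```text
(no output)
```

View pics/c1.png

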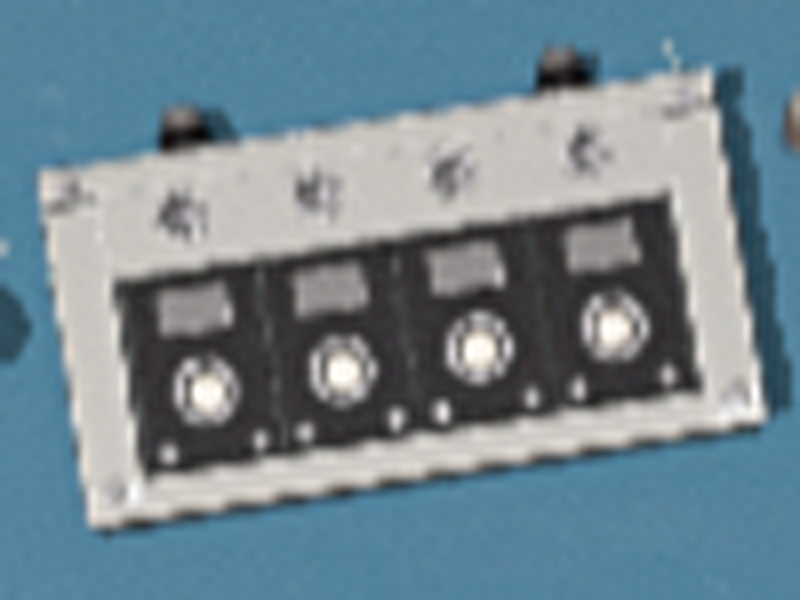

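View pics/c2.png

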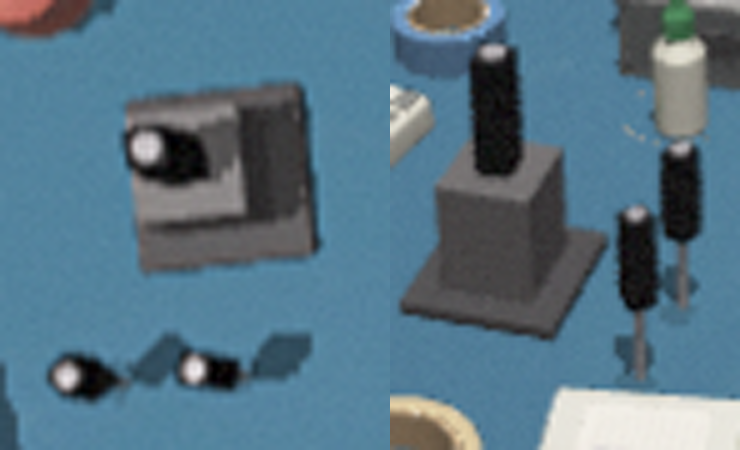

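The stand's probe (side 207,277 / top 125,185) has the largest handle. The other two handles (side 235,310 and 243,293) are smaller and stand freely, so I take the one in the stand. The box in the top picture shows bays 1–4 running left to right, with buttons at about (226,204) to (276,196).

```bash
cat > h.py <<'E'
from rig import manip
import cv2,numpy as np
from scipy.optimize import least_squares
np.set_printoptions(precision=4,suppress=True)
def cam(c):
    i=manip.camera_info(c);return np.array(i["K"]),np.array(i["rvec"],float),np.ravel(i["tvec"]).astype(float)
def proj(c,P):
    K,r,t=cam(c);return cv2.projectPoints(np.array(P,float).reshape(-1,1,3),r,t,K,None)[0].reshape(-1,2)
def atz(c,uv,z):
    K,r,t=cam(c);R=cv2.Rodrigues(r)[0];C=-R.T@t
    d=(R.T@np.linalg.inv(K)@np.c_[np.atleast_2d(uv),np.ones(len(np.atleast_2d(uv)))].T).T
    return C+d*((z-C[2])/d[:,2])[:,None]
E
python3 - <<'E'
from h import *
cr=lambda p,s,o:(np.array(p)+.5)/s-.5+np.array(o)
B=cr([(207,391),(341,370),(478,347),(610,326)],8,(200,155))
C=cr([(40,172),(712,70),(768,422),(92,528)],8,(200,155))
b=atz("top",B,.053);c=atz("top",C,.05);print("btn",b[:,:2],"\ncorn",c[:,:2])
lb=np.array([(-.02,.063),(-.02,.021),(-.02,-.021),(-.02,-.063)])
lc=np.array([(.055,.105),(.055,-.105),(-.055,-.105),(-.055,.105)])
def f(p,which):
    R=np.array([[np.cos(p[2]),-np.sin(p[2])],[np.sin(p[2]),np.cos(p[2])]])
    r=[]
    if 'b' in which:r.append(lb@R.T+p[:2]-b[:,:2])
    if 'c' in which:r.append(lc@R.T+p[:2]-c[:,:2])
    return np.concatenate(r).ravel()
for w in('b','c','bc'):
    s=least_squares(f,[.4,.1,.1],args=(w,));print(w,s.x,np.degrees(s.x[2]),np.abs(s.fun).max())
T=cr([(127,103),(238,103),(243,215),(140,225)],6,(100,160));print("standtop",atz("top",T,.062)[:,:2],atz("top",T,.062).mean(0))
F=cr([(125,100),(300,85),(318,248),(142,270)],6,(100,160));print("foot",atz("top",F,.008)[:,:2],atz("top",F,.008).mean(0))
cap=atz("top",cr((148,148),6,(100,160)),.122);print("cap top",cap)
print("cap side",atz("side",cr((105,52),5,(185,255)),.122))
for c_ in("top","side"):
    m=manip.masks_of("probe_grip",c_)
    for d in m: ys,xs=np.nonzero(d["pixels"]);print(c_,round(d["p"],2),d["extent"],len(xs),xs.mean(),ys.mean())
E
```

```text
btn [[0.4675 0.1326]
 [0.4751 0.092 ]
 [0.4833 0.0503]
 [0.4909 0.0101]] 
corn [[ 0.5337  0.1863]
 [ 0.5712 -0.0192]
 [ 0.463  -0.0391]
 [ 0.4248  0.1666]]
b [0.4988 0.075  0.1892] 10.837665251022727 0.0007537704273515265
c [0.4982 0.0737 0.1817] 10.411216889536897 0.0005350516633466917
bc [0.4985 0.0743 0.1821] 10.430781507350972 0.0014474666229195125
standtop [[0.5248 0.3881]
 [0.526  0.3433]
 [0.4806 0.3392]
 [0.4754 0.3805]] [0.5017 0.3628 0.062 ]
foot [[0.5322 0.4041]
 [0.5407 0.3307]
 [0.472  0.3202]
 [0.4606 0.3936]] [0.5014 0.3622 0.008 ]
cap top [[0.5006 0.3624 0.122 ]]
cap side [[0.5019 0.3646 0.122 ]]
top 0.48 [128.4, 222.1, 139.9, 225.2] 67 134.8955223880597 222.07462686567163
side 0.81 [200.5, 264.6, 212.0, 287.4] 259 205.98455598455598 276.6177606177606
side 0.7 [239.6, 282.6, 249.5, 316.7] 178 243.1011235955056 295.2191011235955
side 0.64 [228.7, 294.7, 242.1, 329.8] 194 234.51546391752578 307.8041237113402
```

send_rows(
  plan=[
    {"linear":[0,0,0],"delta_rot":[0,0,-6],"fingers":0.085},
    {"linear":[0,0,0],"delta_rot":[0,0,-6],"fingers":0.085},
    {"linear":[0,0,0],"delta_rot":[0,0,-6],"fingers":0.085},
    {"linear":[0,0,0],"delta_rot":[0,0,-5.6],"fingers":0.085},
    {"linear":[-0.0215,0.0288,0],"delta_rot":[0,0,0],"fingers":0.085},
    {"linear":[-0.0215,0.0288,0],"delta_rot":[0,0,0],"fingers":0.085},
    {"linear":[-0.0215,0.0288,0],"delta_rot":[0,0,0],"fingers":0.085},
    {"linear":[-0.0215,0.0288,0],"delta_rot":[0,0,0],"fingers":0.085},
    {"linear":[-0.0215,0.0288,0],"delta_rot":[0,0,0],"fingers":0.085},
    {"linear":[-0.0215,0.0288,0],"delta_rot":[0,0,0],"fingers":0.085},
    {"linear":[-0.0215,0.0288,0],"delta_rot":[0,0,0],"fingers":0.085},
    {"linear":[-0.0215,0.0288,0],"delta_rot":[0,0,0],"fingers":0.085},
  ],
  force=80,
)

```text
clock: 1.7
position: [0.4125, 0.4217, 0.2562]
ee_rot: [-0.003, 0.642, 0.767, 0.001]
contact_force: [-0.1, -0.1, -0.3]
width: 0.0846
```

```bash
cat >> h.py <<'E'
from scipy.spatial.transform import Rotation as Ro
def tool(target,yaw=None):
    """remaining shift in tool axes, tilt-correcting rotvec (deg) for tool x at yaw deg, z down"""
    s=manip.get_state();q=s["ee_rot"];R=Ro.from_quat([q[1],q[2],q[3],q[0]])
    print("pos",s["position"],"F",s["contact_force"],"w",round(s["width"],4),"t",round(s["clock"],2))
    M=R.as_matrix();print("toolx yaw",np.degrees(np.arctan2(M[1,0],M[0,0])),"z",M[:,2])
    print("shift",M.T@(np.array(target)-s["position"]))
    if yaw is not None:
        a=np.radians(yaw);G=np.array([[np.cos(a),np.sin(a),0],[np.sin(a),-np.cos(a),0],[0,0,-1]])
        print("rot",np.degrees((R.inv()*Ro.from_matrix(G)).as_rotvec()))
E
python3 -c "
from h import *
tool([.501,.363,.098],98)"
```

```text
pos [0.4125 0.4217 0.2562] F [-0.0873 -0.1012 -0.3399] w 0.0846 t 1.7
toolx yaw 100.09600548848724 z [-0.0026  0.0058 -1.    ]
shift [-0.0743  0.0771  0.1576]
rot [-0.0933 -0.3515  2.0963]
```

send_rows(
  plan=[
    {"linear":[-0.0248,0.0257,0],"delta_rot":[0,-0.3,2],"fingers":0.085},
    {"linear":[-0.0265,0.027,0],"delta_rot":[0,0,0],"fingers":0.085},
    {"linear":[-0.0265,0.027,0.01],"delta_rot":[0,0,0],"fingers":0.085},
    {"linear":[0,0,0.03],"delta_rot":[0,0,0],"fingers":0.085},
    {"linear":[0,0,0.03],"delta_rot":[0,0,0],"fingers":0.085},
  ],
)

```text
clock: 2.12
position: [0.5205, 0.351, 0.1915]
ee_rot: [0.005, 0.659, 0.752, 0.009]
contact_force: [-0.5, 0.1, -0.6]
width: 0.0851
```

```bash
python3 -c "
from h import *
tool([.501,.363,.098],98)"
```

```text
pos [0.5205 0.351  0.1915] F [-0.4548  0.0947 -0.62  ] w 0.0851 t 2.12
toolx yaw 97.53637652184213 z [ 0.0191  0.0076 -0.9998]
shift [ 0.014  -0.0196  0.0932]
rot [ 1.1413 -0.2847 -0.4665]
```

send_rows(
  plan=[
    {"linear":[0.007,-0.01,0],"delta_rot":[0.6,0,-0.2],"fingers":0.085},
    {"linear":[0,0,0],"delta_rot":[0,0,0],"fingers":0.085},
    {"linear":[0,0,0],"delta_rot":[0,0,0],"fingers":0.085},
  ],
)

```text
clock: 2.37
position: [0.5075, 0.3538, 0.1853]
ee_rot: [-0.001, 0.659, 0.752, -0.001]
contact_force: [0.5, -0.5, 1.2]
width: 0.085
```

```bash
python3 -c "
from h import *
tool([.501,.363,.098],98)"
```

```text
pos [0.5075 0.3538 0.1853] F [ 0.4679 -0.5105  1.2316] w 0.085 t 2.37
toolx yaw 97.54842581673614 z [-0.0027  0.0002 -1.    ]
shift [ 0.0099 -0.005   0.0874]
rot [-0.152  -0.0301 -0.4515]
```

send_rows(
  plan=[
    {"linear":[0.009,-0.005,0.02],"delta_rot":[0,0,-0.4],"fingers":0.085},
    {"linear":[0,0,0.02],"delta_rot":[0,0,0],"fingers":0.085},
    {"linear":[0,0,0.02],"delta_rot":[0,0,0],"fingers":0.085},
    {"linear":[0,0,0.012],"delta_rot":[0,0,0],"fingers":0.085},
    {"linear":[0,0,0],"delta_rot":[0,0,0],"fingers":0.085},
    {"linear":[0,0,0],"delta_rot":[0,0,0],"fingers":0.085},
  ],
)

```text
clock: 2.87
position: [0.504, 0.3701, 0.1232]
ee_rot: [0.002, 0.653, 0.757, 0.009]
contact_force: [0.2, -0.2, 0.5]
width: 0.0848
```

```bash
python3 -c "
from h import *
tool([.501,.363,.098],98)"
```

```text
pos [0.504  0.3701 0.1232] F [ 0.1607 -0.2029  0.5053] w 0.0848 t 2.87
toolx yaw 98.39799242799381 z [ 0.0152  0.0111 -0.9998]
shift [-0.0068 -0.0044  0.025 ]
rot [ 0.9532 -0.5025  0.3938]
```

send_rows(
  plan=[
    {"linear":[-0.006,-0.004,0.011],"delta_rot":[0.9,-0.5,0.3],"fingers":0.085},
    {"linear":[0,0,0.01],"delta_rot":[0,0,0],"fingers":0.085},
    {"linear":[0,0,0],"delta_rot":[0,0,0],"fingers":0.085},
    {"linear":[0,0,0],"delta_rot":[0,0,0],"fingers":0.085},
  ],
)

```text
clock: 3.2
position: [0.5028, 0.3654, 0.1054]
ee_rot: [0.002, 0.655, 0.756, 0.004]
contact_force: [0.0, -0.3, -0.0]
width: 0.0852
```

```bash
python3 -c "
from h import *
tool([.501,.363,.098],98)"
```

```text
pos [0.5028 0.3654 0.1054] F [ 0.0488 -0.2749 -0.0492] w 0.0852 t 3.2
toolx yaw 98.17306372099463 z [ 0.0073  0.0034 -1.    ]
shift [-0.0021 -0.0022  0.0074]
rot [ 0.4416 -0.1364  0.1725]
```

send_rows(
  plan=[
    {"linear":[-0.002,-0.002,0.007],"delta_rot":[0.4,-0.1,0.1],"fingers":0.085},
    {"linear":[0,0,0],"delta_rot":[0,0,0],"fingers":0.085},
    {"linear":[0,0,0],"delta_rot":[0.0,0,0],"fingers":0.03},
    {"linear":[0,0,0],"delta_rot":[0,0,0],"fingers":0.03},
    {"linear":[0,0,0],"delta_rot":[0,0,0],"fingers":0.03},
    {"linear":[0,0,0],"delta_rot":[0,0,0],"fingers":0.03},
    {"linear":[0,0,0],"delta_rot":[0,0,0],"fingers":0.03},
  ],
)

```text
clock: 3.78
position: [0.5019, 0.3629, 0.0987]
ee_rot: [0.0, 0.656, 0.755, 0.001]
contact_force: [-0.0, -0.5, 0.8]
width: 0.0301
```

```bash
python3 -c "
from h import *
tool([.501,.363,.098],98)"
```

```text
pos [0.5019 0.3629 0.0987] F [-0.016  -0.4798  0.8317] w 0.0301 t 3.78
toolx yaw 98.01773923835215 z [ 0.0015  0.0013 -1.    ]
shift [ 0.0002 -0.0008  0.0007]
rot [ 0.0959 -0.0638  0.0177]
```

Well placed; close the grip fully.

send_rows(
  plan=[
    {"linear":[0,0,0],"delta_rot":[0,0,0],"fingers":0.012},
    {"linear":[0,0,0],"delta_rot":[0,0,0],"fingers":0.012},
    {"linear":[0,0,0],"delta_rot":[0,0,0],"fingers":0.012},
    {"linear":[0,0,0],"delta_rot":[0,0,0],"fingers":0.012},
    {"linear":[0,0,0],"delta_rot":[0,0,0],"fingers":0.012},
  ],
  force=100,
)

```text
clock: 4.2
position: [0.502, 0.363, 0.0991]
ee_rot: [0.0, 0.656, 0.755, 0.001]
contact_force: [0.9, 0.3, 0.6]
width: 0.0169
```

```bash
python3 -c "
from h import *
tool([.501,.363,.098],98)"
```

```text
pos [0.502  0.363  0.0991] F [0.8709 0.2822 0.6163] w 0.0169 t 4.2
toolx yaw 98.02106064441698 z [ 0.0022  0.0017 -1.    ]
shift [ 0.0001 -0.001   0.0011]
rot [ 0.1366 -0.0798  0.021 ]
```

send_rows(
  plan=[
    {"linear":[0,0,-0.008],"delta_rot":[0,0,0],"fingers":0.012},
    {"linear":[0,0,-0.01],"delta_rot":[0,0,0],"fingers":0.012},
    {"linear":[0,0,-0.01],"delta_rot":[0,0,0],"fingers":0.012},
    {"linear":[0,0,0],"delta_rot":[0,0,0],"fingers":0.012},
  ],
)

```text
clock: 4.53
position: [0.5017, 0.3629, 0.1292]
ee_rot: [-0.0, 0.656, 0.755, 0.001]
contact_force: [0.9, -0.9, -0.1]
width: 0.0172
```

```bash
python3 -c "
from h import *
tool([.502,.363,.18],98)"
```

```text
pos [0.5017 0.3629 0.1292] F [ 0.911  -0.9199 -0.1195] w 0.0172 t 4.53
toolx yaw 98.02571463655627 z [ 0.0009  0.001  -1.    ]
shift [ 0.0001  0.0004 -0.0508]
rot [ 0.0569 -0.051   0.0257]
```

send_rows(
  plan=[
    {"linear":[0,0,-0.015],"delta_rot":[0,0,0],"fingers":0.012},
    {"linear":[0,0,-0.02],"delta_rot":[0,0,0],"fingers":0.012},
    {"linear":[0,0,-0.02],"delta_rot":[0,0,0],"fingers":0.012},
    {"linear":[0,0,-0.02],"delta_rot":[0,0,0],"fingers":0.012},
    {"linear":[0,0,0],"delta_rot":[0,0,0],"fingers":0.012},
    {"linear":[0,0,0],"delta_rot":[0,0,0],"fingers":0.012},
  ],
)

```text
clock: 5.03
position: [0.5016, 0.3628, 0.2102]
ee_rot: [0.0, 0.656, 0.755, 0.002]
contact_force: [-0.1, 0.6, -1.4]
width: 0.0163
```

Run:
```python
from h import *
x,y,a=.4985,.0743,np.radians(10.5)
R=np.array([[np.cos(a),-np.sin(a)],[np.sin(a),np.cos(a)]])
for i,yy in enumerate((.063,.021,-.021,-.063)):print(i+1,R@[-.02,yy]+[x,y],R@[.035,yy]+[x,y])
tool([.4673,.1326,.21],98)
```

```text
1 [0.4674 0.1326] [0.5214 0.1426]
2 [0.475  0.0913] [0.5291 0.1013]
3 [0.4827 0.05  ] [0.5367 0.06  ]
4 [0.4903 0.0087] [0.5444 0.0187]
pos [0.5016 0.3628 0.2102] F [-0.1453  0.557  -1.3763] w 0.0163 t 5.03
toolx yaw 98.02718043817367 z [ 0.0034  0.0025 -1.    ]
shift [-0.2232 -0.0661 -0.0005]
rot [ 0.2114 -0.1139  0.027 ]
```

send_rows(
  plan=[
    {"linear":[-0.02,-0.006,0],"delta_rot":[0.2,-0.1,0],"fingers":0.012},
    {"linear":[-0.03,-0.009,0],"delta_rot":[0,0,0],"fingers":0.012},
    {"linear":[-0.03,-0.009,0],"delta_rot":[0,0,0],"fingers":0.012},
    {"linear":[-0.03,-0.009,0],"delta_rot":[0,0,0],"fingers":0.012},
    {"linear":[-0.03,-0.009,0],"delta_rot":[0,0,0],"fingers":0.012},
    {"linear":[-0.03,-0.009,0],"delta_rot":[0,0,0],"fingers":0.012},
    {"linear":[-0.02,-0.006,0],"delta_rot":[0,0,0],"fingers":0.012},
    {"linear":[-0.01,-0.003,0],"delta_rot":[0,0,0],"fingers":0.012},
    {"linear":[0,0,0],"delta_rot":[0,0,0],"fingers":0.012},
    {"linear":[0,0,0],"delta_rot":[0,0,0],"fingers":0.012},
  ],
)

```text
clock: 5.87
position: [0.4645, 0.1495, 0.2009]
ee_rot: [-0.004, 0.655, 0.756, -0.003]
contact_force: [-0.3, 0.5, -0.8]
width: 0.0169
```

```bash
python3 -c "
from h import *
tool([.4674,.1326,.18],98)"
```

```text
pos [0.4645 0.1495 0.2009] F [-0.2593  0.5253 -0.7876] w 0.0169 t 5.87
toolx yaw 98.20099683991319 z [-0.0096  0.0001 -1.    ]
shift [-0.0171  0.0007  0.0209]
rot [-0.5457 -0.0842  0.2014]
```

send_rows(
  plan=[
    {"linear":[-0.008,0,0.01],"delta_rot":[-0.5,-0.1,0],"fingers":0.012},
    {"linear":[-0.008,0,0.01],"delta_rot":[0,0,0],"fingers":0.012},
    {"linear":[0,0,0.014],"delta_rot":[0,0,0],"fingers":0.012},
    {"linear":[0,0,0],"delta_rot":[0,0,0],"fingers":0.012},
    {"linear":[0,0,0],"delta_rot":[0,0,0],"fingers":0.012},
    {"linear":[0,0,0],"delta_rot":[0,0,0],"fingers":0.012},
  ],
)

```text
clock: 6.37
position: [0.4695, 0.1403, 0.1656]
ee_rot: [-0.001, 0.653, 0.757, 0.002]
contact_force: [-0.4, -0.0, -1.7]
width: 0.0166
```

```bash
python3 -c "
from h import *
tool([.4674,.1326,.155],98)"
```

```text
pos [0.4695 0.1403 0.1656] F [-0.3909 -0.0271 -1.6566] w 0.0166 t 6.37
toolx yaw 98.48910525296631 z [ 0.002   0.0047 -1.    ]
shift [-0.0074 -0.0032  0.0105]
rot [ 0.1497 -0.253   0.4888]
```

send_rows(
  plan=[
    {"linear":[-0.0074,-0.0032,0.006],"delta_rot":[0.1,-0.2,0.4],"fingers":0.012},
    {"linear":[0,0,0],"delta_rot":[0,0,0],"fingers":0.012},
    {"linear":[0,0,0],"delta_rot":[0,0,0],"fingers":0.012},
    {"linear":[0,0,0],"delta_rot":[0,0,0],"fingers":0.012},
  ],
)

```text
clock: 6.7
position: [0.4686, 0.1336, 0.1605]
ee_rot: [0.001, 0.655, 0.756, 0.002]
contact_force: [0.0, -0.7, -0.5]
width: 0.0167
```

Run:
```python
from h import *
tool([.4674,.1326,.15],98)
s=manip.get_image("side")[:,:,::-1];t=manip.get_image("top")[:,:,::-1]
a=cv2.resize(s[185:285,215:300],(510,600),interpolation=cv2.INTER_CUBIC)
b=cv2.resize(t[160:220,205:234],(290,600),interpolation=cv2.INTER_CUBIC)
cv2.imwrite("pics/d1.png",cv2.hconcat([a,b]))
p=manip.get_state()["position"];tip=[p[0],p[1],p[2]-.0891]
print("tip",tip,proj("side",[tip,[.4674,.1326,.056]]),proj("top",[tip]))
```

```text
pos [0.4686 0.1336 0.1605] F [ 0.0494 -0.6698 -0.4604] w 0.0167 t 6.7
toolx yaw 98.18680966155287 z [ 0.0039  0.0015 -1.    ]
shift [-0.0009 -0.0014  0.0105]
rot [ 0.2324 -0.0553  0.1867]
tip [np.float64(0.4688217023739525), np.float64(0.13369354649090998), np.float64(0.07157224142274281)] [[261.896  241.2075]
 [262.5417 246.2845]] [[224.3958 202.3255]]
```

View pics/d1.png

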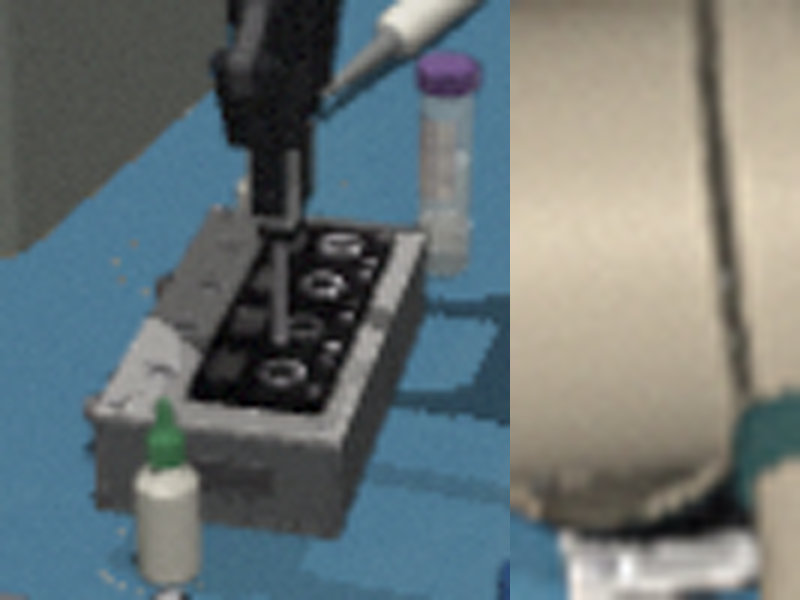

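The side view shows the tip at about (261.5,242) directly above reset ring 1 at about (262,247). Both carry the same small offset from prediction, so the relative alignment is good to under 1 mm. Lowering now.

send_rows(
  plan=[
    {"linear":[-0.0012,-0.0012,0.004],"delta_rot":[0.2,0,0],"fingers":0.012},
    {"linear":[0,0,0.006],"delta_rot":[0,0,0],"fingers":0.012},
    {"linear":[0,0,0.004],"delta_rot":[0,0,0],"fingers":0.012},
    {"linear":[0,0,0],"delta_rot":[0,0,0],"fingers":0.012},
    {"linear":[0,0,0],"delta_rot":[0,0,0],"fingers":0.012},
    {"linear":[0,0,0],"delta_rot":[0,0,0],"fingers":0.012},
  ],
)

```text
clock: 7.3
position: [0.4677, 0.1321, 0.1453]
ee_rot: [-0.0, 0.655, 0.756, 0.001]
contact_force: [0.2, 0.5, -2.0]
width: 0.0171
```

```bash
python3 -c "
from h import *
tool([.4674,.1326,.141],98)"
```

```text
pos [0.4677 0.1321 0.1453] F [ 0.1532  0.4519 -1.9858] w 0.0171 t 7.3
toolx yaw 98.15917222288783 z [ 0.0008  0.0013 -1.    ]
shift [ 0.0006 -0.0002  0.0043]
rot [ 0.0529 -0.0656  0.1591]
```

send_rows(
  plan=[
    {"linear":[0,0,0.0012],"delta_rot":[0,0,0],"fingers":0.012},
    {"linear":[0,0,0.0012],"delta_rot":[0,0,0],"fingers":0.012},
    {"linear":[0,0,0.0012],"delta_rot":[0,0,0],"fingers":0.012},
    {"linear":[0,0,0.001],"delta_rot":[0,0,0],"fingers":0.012},
    {"linear":[0,0,0.0006],"delta_rot":[0,0,0],"fingers":0.012},
    {"linear":[0,0,0],"delta_rot":[0,0,0],"fingers":0.012},
  ],
)

```text
clock: 7.8
position: [0.4681, 0.1322, 0.14]
ee_rot: [0.0, 0.655, 0.756, 0.001]
contact_force: [-0.1, 0.2, 0.2]
width: 0.0169
```

send_rows(
  plan=[
    {"linear":[0,0,0.0005],"delta_rot":[0,0,0],"fingers":0.012},
    {"linear":[0,0,0.0002],"delta_rot":[0,0,0],"fingers":0.012},
  ],
)

```text
clock: 7.97
position: [0.4681, 0.1322, 0.1395]
ee_rot: [0.0, 0.655, 0.756, 0.001]
contact_force: [0.0, -0.1, -0.1]
width: 0.0171
```

send_rows(
  plan=[
    {"linear":[0,0,0.0005],"delta_rot":[0,0,0],"fingers":0.012},
    {"linear":[0,0,0.0002],"delta_rot":[0,0,0],"fingers":0.012},
  ],
)

```text
clock: 8.13
position: [0.4681, 0.1322, 0.1389]
ee_rot: [0.0, 0.655, 0.756, 0.001]
contact_force: [-0.7, -1.5, 0.8]
width: 0.017
```

send_rows(
  plan=[
    {"linear":[0,0,0.0004],"delta_rot":[0,0,0],"fingers":0.012},
    {"linear":[0,0,0.0002],"delta_rot":[0,0,0],"fingers":0.012},
  ],
)

```text
clock: 8.3
position: [0.4681, 0.1322, 0.1383]
ee_rot: [0.0, 0.655, 0.756, 0.001]
contact_force: [-0.1, 0.7, 0.6]
width: 0.017
```

send_rows(
  plan=[
    {"linear":[0,0,0.0004],"delta_rot":[0,0,0],"fingers":0.012},
    {"linear":[0,0,0.0002],"delta_rot":[0,0,0],"fingers":0.012},
  ],
)

```text
clock: 8.47
position: [0.4681, 0.1321, 0.1377]
ee_rot: [0.0, 0.655, 0.756, 0.001]
contact_force: [-0.1, -0.2, 1.6]
width: 0.017
```

send_rows(
  plan=[
    {"linear":[0,0,0.0004],"delta_rot":[0,0,0],"fingers":0.012},
    {"linear":[0,0,0.0002],"delta_rot":[0,0,0],"fingers":0.012},
  ],
)

```text
clock: 8.63
position: [0.4681, 0.1321, 0.1371]
ee_rot: [0.0, 0.655, 0.756, 0.001]
contact_force: [0.5, -0.8, 0.6]
width: 0.0168
```

send_rows(
  plan=[
    {"linear":[0,0,0.0004],"delta_rot":[0,0,0],"fingers":0.012},
    {"linear":[0,0,0.0002],"delta_rot":[0,0,0],"fingers":0.012},
  ],
)

```text
clock: 8.8
position: [0.4681, 0.1321, 0.1365]
ee_rot: [0.0, 0.655, 0.756, 0.001]
contact_force: [-1.3, -0.5, 1.4]
width: 0.017
```

send_rows(
  plan=[
    {"linear":[0,0,0.0004],"delta_rot":[0,0,0],"fingers":0.012},
    {"linear":[0,0,0.0002],"delta_rot":[0,0,0],"fingers":0.012},
  ],
)

```text
clock: 8.97
position: [0.4681, 0.1322, 0.1359]
ee_rot: [0.0, 0.655, 0.756, 0.001]
contact_force: [-1.5, 0.2, 1.6]
width: 0.0166
```

send_rows(
  plan=[
    {"linear":[0,0,0.0004],"delta_rot":[0,0,0],"fingers":0.012},
    {"linear":[0,0,0.0001],"delta_rot":[0,0,0],"fingers":0.012},
  ],
)

```text
clock: 9.13
position: [0.4681, 0.1321, 0.1354]
ee_rot: [0.0, 0.655, 0.756, 0.001]
contact_force: [-0.3, -0.3, 1.6]
width: 0.0169
```

send_rows(
  plan=[
    {"linear":[0,0,0.0004],"delta_rot":[0,0,0],"fingers":0.012},
    {"linear":[0,0,0.0001],"delta_rot":[0,0,0],"fingers":0.012},
  ],
)

```text
clock: 9.3
position: [0.4681, 0.1322, 0.1349]
ee_rot: [0.0, 0.655, 0.756, 0.001]
contact_force: [-0.8, 0.1, 1.2]
width: 0.0171
```

send_rows(
  plan=[
    {"linear":[0,0,0.0004],"delta_rot":[0,0,0],"fingers":0.012},
    {"linear":[0,0,0],"delta_rot":[0,0,0],"fingers":0.012},
  ],
)

```text
clock: 9.47
position: [0.4682, 0.1321, 0.1346]
ee_rot: [0.0, 0.655, 0.756, 0.001]
contact_force: [-0.5, -0.1, 1.5]
width: 0.0169
```

send_rows(
  plan=[
    {"linear":[0,0,0.0004],"delta_rot":[0,0,0],"fingers":0.012},
    {"linear":[0,0,0],"delta_rot":[0,0,0],"fingers":0.012},
  ],
)

```text
clock: 9.63
position: [0.4681, 0.1322, 0.1346]
ee_rot: [0.0, 0.655, 0.756, 0.001]
contact_force: [-1.5, 0.2, 2.3]
width: 0.0169
```

send_rows(
  plan=[
    {"linear":[0,0,0.0004],"delta_rot":[0,0,0],"fingers":0.012},
    {"linear":[0,0,0],"delta_rot":[0,0,0],"fingers":0.012},
  ],
)

```text
clock: 9.8
position: [0.4682, 0.1322, 0.1345]
ee_rot: [0.001, 0.655, 0.756, 0.001]
contact_force: [-1.0, -0.4, 2.8]
width: 0.0167
```

Unit 1 stayed soft right down to its solid stop (about 6 mm), which marks it as the worn candidate. The other three will confirm that. Moving to bay 2.

send_rows(
  plan=[
    {"linear":[0,0,-0.008],"delta_rot":[0,0,0],"fingers":0.012},
    {"linear":[0,0,-0.012],"delta_rot":[0,0,0],"fingers":0.012},
    {"linear":[-0.008,0,-0.004],"delta_rot":[0,0,0],"fingers":0.012},
    {"linear":[-0.012,0,0],"delta_rot":[0,0,0],"fingers":0.012},
    {"linear":[-0.012,0,0],"delta_rot":[0,0,0],"fingers":0.012},
    {"linear":[-0.007,0,0],"delta_rot":[0,0,0],"fingers":0.012},
    {"linear":[0,0,0],"delta_rot":[0,0,0],"fingers":0.012},
    {"linear":[0,0,0],"delta_rot":[0,0,0],"fingers":0.012},
  ],
)

```text
clock: 10.47
position: [0.4751, 0.0906, 0.1594]
ee_rot: [0.001, 0.655, 0.756, 0.002]
contact_force: [-0.3, 1.4, -0.2]
width: 0.0169
```

```bash
python3 -c "
from h import *
tool([.475,.0913,.1405],98)"
```

```text
pos [0.4751 0.0906 0.1594] F [-0.2848  1.3577 -0.2163] w 0.0169 t 10.47
toolx yaw 98.22277638859822 z [ 0.0048  0.001  -1.    ]
shift [ 0.0007 -0.      0.0189]
rot [ 0.2819 -0.0195  0.2227]
```

send_rows(
  plan=[
    {"linear":[0.0005,0,0.004],"delta_rot":[0.25,0,0],"fingers":0.012},
    {"linear":[0,0,0.006],"delta_rot":[0,0,0],"fingers":0.012},
    {"linear":[0,0,0.004],"delta_rot":[0,0,0],"fingers":0.012},
    {"linear":[0,0,0.0015],"delta_rot":[0,0,0],"fingers":0.012},
    {"linear":[0,0,0],"delta_rot":[0,0,0],"fingers":0.012},
    {"linear":[0,0,0],"delta_rot":[0,0,0],"fingers":0.012},
  ],
)

```text
clock: 10.97
position: [0.474, 0.0924, 0.141]
ee_rot: [-0.001, 0.654, 0.756, -0.0]
contact_force: [0.5, 0.7, 0.0]
width: 0.0169
```

```bash
python3 -c "
from h import *
tool([.475,.0913,.1405],98)"
```

```text
pos [0.474  0.0924 0.141 ] F [0.5176 0.6688 0.0457] w 0.0169 t 10.97
toolx yaw 98.27861755720767 z [-0.0028  0.0012 -1.    ]
shift [-0.0013  0.0009  0.0005]
rot [-0.1472 -0.0893  0.2787]
```

send_rows(
  plan=[
    {"linear":[-0.001,0.0008,0.0003],"delta_rot":[0,0,0],"fingers":0.012},
    {"linear":[0,0,0.0005],"delta_rot":[0,0,0],"fingers":0.012},
    {"linear":[0,0,0.0005],"delta_rot":[0,0,0],"fingers":0.012},
    {"linear":[0,0,0.0003],"delta_rot":[0,0,0],"fingers":0.012},
  ],
)

```text
clock: 11.3
position: [0.4749, 0.0918, 0.1397]
ee_rot: [-0.001, 0.654, 0.757, -0.001]
contact_force: [-0.9, 0.2, 1.1]
width: 0.0168
```

send_rows(
  plan=[
    {"linear":[0,0,0.0005],"delta_rot":[0,0,0],"fingers":0.012},
    {"linear":[0,0,0.0005],"delta_rot":[0,0,0],"fingers":0.012},
  ],
)

```text
clock: 11.47
position: [0.4749, 0.0918, 0.1389]
ee_rot: [-0.001, 0.654, 0.757, -0.0]
contact_force: [-0.5, -0.1, 1.7]
width: 0.0168
```

send_rows(
  plan=[
    {"linear":[0,0,0.0005],"delta_rot":[0,0,0],"fingers":0.012},
    {"linear":[0,0,0.0005],"delta_rot":[0,0,0],"fingers":0.012},
  ],
)

```text
clock: 11.63
position: [0.4749, 0.0918, 0.1384]
ee_rot: [-0.001, 0.654, 0.757, -0.0]
contact_force: [-1.8, 0.4, 2.9]
width: 0.0169
```

send_rows(
  plan=[
    {"linear":[0,0,0.0007],"delta_rot":[0,0,0],"fingers":0.012},
    {"linear":[0,0,0.0007],"delta_rot":[0,0,0],"fingers":0.012},
  ],
)

```text
clock: 11.8
position: [0.4751, 0.0918, 0.1376]
ee_rot: [-0.001, 0.654, 0.757, 0.0]
contact_force: [-0.2, -0.5, 1.3]
width: 0.017
```

send_rows(
  plan=[
    {"linear":[0,0,0.0005],"delta_rot":[0,0,0],"fingers":0.012},
  ],
)

```text
clock: 11.88
position: [0.4752, 0.0918, 0.137]
ee_rot: [-0.001, 0.654, 0.757, 0.0]
contact_force: [-0.4, 0.1, 0.4]
width: 0.0169
```

send_rows(
  plan=[
    {"linear":[0,0,0.0005],"delta_rot":[0,0,0],"fingers":0.012},
  ],
)

```text
clock: 11.97
position: [0.4752, 0.0918, 0.1363]
ee_rot: [-0.001, 0.654, 0.757, 0.0]
contact_force: [-0.4, 1.0, 0.6]
width: 0.0167
```

send_rows(
  plan=[
    {"linear":[0,0,0.0005],"delta_rot":[0,0,0],"fingers":0.012},
  ],
)

```text
clock: 12.05
position: [0.4752, 0.0918, 0.1356]
ee_rot: [-0.001, 0.654, 0.757, 0.0]
contact_force: [-0.9, -0.3, 2.5]
width: 0.0171
```

send_rows(
  plan=[
    {"linear":[0,0,0.0005],"delta_rot":[0,0,0],"fingers":0.012},
  ],
)

```text
clock: 12.13
position: [0.4753, 0.0918, 0.1353]
ee_rot: [-0.001, 0.654, 0.757, 0.0]
contact_force: [-1.1, 0.6, 7.5]
width: 0.0167
```

send_rows(
  plan=[
    {"linear":[0,0,0.0005],"delta_rot":[0,0,0],"fingers":0.012},
  ],
)

```text
clock: 12.22
position: [0.4753, 0.0918, 0.1352]
ee_rot: [-0.001, 0.654, 0.757, 0.0]
contact_force: [-2.9, 0.7, 7.9]
width: 0.0173
```

send_rows(
  plan=[
    {"linear":[0,0,-0.008],"delta_rot":[0,0,0],"fingers":0.012},
    {"linear":[0,0,-0.012],"delta_rot":[0,0,0],"fingers":0.012},
    {"linear":[-0.008,0,-0.004],"delta_rot":[0,0,0],"fingers":0.012},
    {"linear":[-0.012,0.001,0],"delta_rot":[0,0,0],"fingers":0.012},
    {"linear":[-0.012,0.001,0],"delta_rot":[0,0,0],"fingers":0.012},
    {"linear":[-0.007,0,0],"delta_rot":[0,0,0],"fingers":0.012},
    {"linear":[0,0,0],"delta_rot":[0,0,0],"fingers":0.012},
    {"linear":[0,0,0],"delta_rot":[0,0,0],"fingers":0.012},
  ],
)

```text
clock: 12.88
position: [0.4845, 0.0504, 0.1603]
ee_rot: [0.0, 0.654, 0.757, 0.001]
contact_force: [-0.3, -0.3, -0.3]
width: 0.0167
```

```bash
python3 -c "
from h import *
tool([.4827,.05,.1405],98)"
```

```text
pos [0.4845 0.0504 0.1603] F [-0.3358 -0.3473 -0.3329] w 0.0167 t 12.88
toolx yaw 98.37164492340635 z [ 0.0015  0.0006 -1.    ]
shift [-0.0001 -0.0018  0.0198]
rot [ 0.0882 -0.0228  0.3716]
```

send_rows(
  plan=[
    {"linear":[-0.0004,-0.0008,0.004],"delta_rot":[0,0,0.2],"fingers":0.012},
    {"linear":[0,0,0.006],"delta_rot":[0,0,0],"fingers":0.012},
    {"linear":[0,0,0.004],"delta_rot":[0,0,0],"fingers":0.012},
    {"linear":[0,0,0.002],"delta_rot":[0,0,0],"fingers":0.012},
    {"linear":[0,0,0],"delta_rot":[0,0,0],"fingers":0.012},
    {"linear":[0,0,0],"delta_rot":[0,0,0],"fingers":0.012},
  ],
)

```text
clock: 13.38
position: [0.4822, 0.0512, 0.1413]
ee_rot: [-0.001, 0.655, 0.756, 0.0]
contact_force: [0.3, 0.6, -0.3]
width: 0.0167
```

```bash
python3 -c "
from h import *
tool([.4827,.05,.1405],98)"
```

```text
pos [0.4822 0.0512 0.1413] F [ 0.2879  0.6466 -0.3032] w 0.0167 t 13.38
toolx yaw 98.200924751645 z [-0.0017  0.0017 -1.    ]
shift [-0.0012  0.0003  0.0008]
rot [-0.0815 -0.1114  0.201 ]
```

Now single-row readings through the snap.

send_rows(
  plan=[
    {"linear":[-0.001,0.0003,0.0005],"delta_rot":[0,0,0],"fingers":0.012},
    {"linear":[0,0,0.0005],"delta_rot":[0,0,0],"fingers":0.012},
    {"linear":[0,0,0.0005],"delta_rot":[0,0,0],"fingers":0.012},
    {"linear":[0,0,0.0004],"delta_rot":[0,0,0],"fingers":0.012},
  ],
)

```text
clock: 13.72
position: [0.4826, 0.0505, 0.1396]
ee_rot: [-0.001, 0.654, 0.756, -0.0]
contact_force: [-0.9, -0.5, 0.4]
width: 0.0165
```

send_rows(
  plan=[
    {"linear":[0,0,0.0005],"delta_rot":[0,0,0],"fingers":0.012},
  ],
)

```text
clock: 13.8
position: [0.4826, 0.0506, 0.1392]
ee_rot: [-0.001, 0.654, 0.756, 0.0]
contact_force: [-0.8, 0.3, 0.2]
width: 0.0167
```

send_rows(
  plan=[
    {"linear":[0,0,0.0005],"delta_rot":[0,0,0],"fingers":0.012},
  ],
)

```text
clock: 13.88
position: [0.4826, 0.0506, 0.1389]
ee_rot: [-0.001, 0.654, 0.756, 0.0]
contact_force: [-1.3, -0.2, 2.5]
width: 0.0169
```

send_rows(
  plan=[
    {"linear":[0,0,0.0005],"delta_rot":[0,0,0],"fingers":0.012},
  ],
)

```text
clock: 13.97
position: [0.4826, 0.0505, 0.1386]
ee_rot: [-0.001, 0.654, 0.756, 0.0]
contact_force: [-1.2, 0.3, 3.7]
width: 0.0167
```

send_rows(
  plan=[
    {"linear":[0,0,0.0005],"delta_rot":[0,0,0],"fingers":0.012},
  ],
)

```text
clock: 14.05
position: [0.4826, 0.0505, 0.1384]
ee_rot: [-0.001, 0.654, 0.756, 0.0]
contact_force: [-1.0, -0.7, 3.7]
width: 0.017
```

send_rows(
  plan=[
    {"linear":[0,0,0.0005],"delta_rot":[0,0,0],"fingers":0.012},
  ],
)

```text
clock: 14.13
position: [0.4826, 0.0506, 0.1382]
ee_rot: [-0.001, 0.654, 0.756, 0.0]
contact_force: [-1.0, 0.4, 4.0]
width: 0.0163
```

send_rows(
  plan=[
    {"linear":[0,0,0.0006],"delta_rot":[0,0,0],"fingers":0.012},
  ],
)

```text
clock: 14.22
position: [0.4826, 0.0506, 0.1379]
ee_rot: [-0.001, 0.654, 0.756, 0.0]
contact_force: [-2.5, -0.3, 5.6]
width: 0.0166
```

send_rows(
  plan=[
    {"linear":[0,0,0.0006],"delta_rot":[0,0,0],"fingers":0.012},
  ],
)

```text
clock: 14.3
position: [0.4829, 0.0506, 0.1374]
ee_rot: [-0.001, 0.654, 0.756, 0.001]
contact_force: [0.7, 0.3, 1.8]
width: 0.0166
```

send_rows(
  plan=[
    {"linear":[0,0,0.0008],"delta_rot":[0,0,0],"fingers":0.012},
  ],
)

```text
clock: 14.38
position: [0.483, 0.0506, 0.1365]
ee_rot: [-0.0, 0.654, 0.756, 0.001]
contact_force: [-0.6, 0.3, 0.6]
width: 0.0171
```

send_rows(
  plan=[
    {"linear":[0,0,0.0008],"delta_rot":[0,0,0],"fingers":0.012},
  ],
)

```text
clock: 14.47
position: [0.483, 0.0506, 0.1355]
ee_rot: [-0.0, 0.654, 0.756, 0.001]
contact_force: [-0.9, -0.0, 4.9]
width: 0.0169
```

send_rows(
  plan=[
    {"linear":[0,0,0.0008],"delta_rot":[0,0,0],"fingers":0.012},
  ],
)

```text
clock: 14.55
position: [0.4832, 0.0506, 0.135]
ee_rot: [-0.0, 0.654, 0.756, 0.001]
contact_force: [-2.1, 0.4, 11.4]
width: 0.0169
```

Bay 3 snapped: the force climbed to about 5.6 N, dropped to 0.6 N, and stiffened again at about 5.1 mm. On to bay 4.

send_rows(
  plan=[
    {"linear":[0,0,-0.008],"delta_rot":[0,0,0],"fingers":0.012},
    {"linear":[0,0,-0.012],"delta_rot":[0,0,0],"fingers":0.012},
    {"linear":[-0.008,0,-0.004],"delta_rot":[0,0,0],"fingers":0.012},
    {"linear":[-0.012,0,0],"delta_rot":[0,0,0],"fingers":0.012},
    {"linear":[-0.012,0,0],"delta_rot":[0,0,0],"fingers":0.012},
    {"linear":[-0.007,0,0],"delta_rot":[0,0,0],"fingers":0.012},
    {"linear":[0,0,0],"delta_rot":[0,0,0],"fingers":0.012},
    {"linear":[0,0,0],"delta_rot":[0,0,0],"fingers":0.012},
  ],
)

```text
clock: 15.22
position: [0.4903, 0.0086, 0.1593]
ee_rot: [0.001, 0.654, 0.756, 0.001]
contact_force: [-0.5, -0.1, -1.4]
width: 0.0167
```

```bash
python3 -c "
from h import *
tool([.4903,.0087,.1405],98)"
```

```text
pos [0.4903 0.0086 0.1593] F [-0.5149 -0.0736 -1.3612] w 0.0167 t 15.22
toolx yaw 98.29775689360062 z [ 0.0024  0.0008 -1.    ]
shift [ 0.     -0.      0.0188]
rot [ 0.1418 -0.0268  0.2977]
```

send_rows(
  plan=[
    {"linear":[-0.0006,0.0005,0.004],"delta_rot":[0.1,0,0.2],"fingers":0.012},
    {"linear":[-0.0003,0,0.006],"delta_rot":[0,0,0],"fingers":0.012},
    {"linear":[0,0,0.004],"delta_rot":[0,0,0],"fingers":0.012},
    {"linear":[0,0,0.001],"delta_rot":[0,0,0],"fingers":0.012},
    {"linear":[0,0,0],"delta_rot":[0,0,0],"fingers":0.012},
    {"linear":[0,0,0],"delta_rot":[0,0,0],"fingers":0.012},
  ],
)

```text
clock: 15.72
position: [0.4898, 0.0092, 0.1413]
ee_rot: [-0.002, 0.655, 0.755, -0.0]
contact_force: [-0.2, 0.2, -0.1]
width: 0.0165
```

send_rows(
  plan=[
    {"linear":[0,0,0.0005],"delta_rot":[0,0,0],"fingers":0.012},
    {"linear":[0,0,0.0005],"delta_rot":[0,0,0],"fingers":0.012},
  ],
)

```text
clock: 15.88
position: [0.4898, 0.0094, 0.1404]
ee_rot: [-0.001, 0.655, 0.756, -0.0]
contact_force: [-0.4, -0.0, 0.6]
width: 0.0171
```

```bash
python3 -c "
from h import *
tool([.4903,.0087,.1405],98)"
```

```text
pos [0.4898 0.0094 0.1404] F [-0.4205 -0.0116  0.574 ] w 0.0171 t 15.88
toolx yaw 98.17560835130075 z [-0.0026  0.0015 -1.    ]
shift [-0.0007  0.0004 -0.0002]
rot [-0.1356 -0.1066  0.1757]
```

send_rows(
  plan=[
    {"linear":[0,0,0.0005],"delta_rot":[0,0,0],"fingers":0.012},
    {"linear":[0,0,0.0005],"delta_rot":[0,0,0],"fingers":0.012},
    {"linear":[0,0,0.0005],"delta_rot":[0,0,0],"fingers":0.012},
  ],
)

```text
clock: 16.13
position: [0.4898, 0.0094, 0.1393]
ee_rot: [-0.001, 0.655, 0.756, -0.0]
contact_force: [0.1, -0.7, 0.8]
width: 0.0168
```

send_rows(
  plan=[
    {"linear":[0,0,0.0005],"delta_rot":[0,0,0],"fingers":0.012},
  ],
)

```text
clock: 16.22
position: [0.4898, 0.0094, 0.1389]
ee_rot: [-0.001, 0.655, 0.756, -0.0]
contact_force: [-0.6, -0.4, 2.2]
width: 0.0167
```

send_rows(
  plan=[
    {"linear":[0,0,0.0005],"delta_rot":[0,0,0],"fingers":0.012},
  ],
)

```text
clock: 16.3
position: [0.4898, 0.0094, 0.1386]
ee_rot: [-0.001, 0.655, 0.756, -0.0]
contact_force: [-0.4, -0.4, 1.9]
width: 0.0169
```

send_rows(
  plan=[
    {"linear":[0,0,0.0006],"delta_rot":[0,0,0],"fingers":0.012},
  ],
)

```text
clock: 16.38
position: [0.4898, 0.0093, 0.1383]
ee_rot: [-0.001, 0.655, 0.756, -0.0]
contact_force: [-1.3, -0.4, 4.5]
width: 0.0168
```

send_rows(
  plan=[
    {"linear":[0,0,0.0006],"delta_rot":[0,0,0],"fingers":0.012},
  ],
)

```text
clock: 16.47
position: [0.4898, 0.0094, 0.138]
ee_rot: [-0.001, 0.655, 0.756, -0.0]
contact_force: [-0.7, -0.5, 4.8]
width: 0.0166
```

send_rows(
  plan=[
    {"linear":[0,0,0.0006],"delta_rot":[0,0,0],"fingers":0.012},
  ],
)

```text
clock: 16.55
position: [0.4898, 0.0094, 0.1378]
ee_rot: [-0.001, 0.655, 0.756, -0.0]
contact_force: [-1.3, 0.1, 5.0]
width: 0.0168
```

send_rows(
  plan=[
    {"linear":[0,0,0.0006],"delta_rot":[0,0,0],"fingers":0.012},
  ],
)

```text
clock: 16.63
position: [0.4902, 0.0094, 0.1372]
ee_rot: [-0.0, 0.655, 0.756, 0.0]
contact_force: [-0.4, 0.3, 2.1]
width: 0.0169
```

send_rows(
  plan=[
    {"linear":[0,0,0.0008],"delta_rot":[0,0,0],"fingers":0.012},
  ],
)

```text
clock: 16.72
position: [0.4903, 0.0094, 0.1363]
ee_rot: [-0.0, 0.655, 0.756, 0.0]
contact_force: [-0.9, -0.3, 0.5]
width: 0.0168
```

send_rows(
  plan=[
    {"linear":[0,0,0.0008],"delta_rot":[0,0,0],"fingers":0.012},
    {"linear":[0,0,0.0006],"delta_rot":[0,0,0],"fingers":0.012},
  ],
)

```text
clock: 16.88
position: [0.4905, 0.0094, 0.1351]
ee_rot: [-0.0, 0.655, 0.756, 0.001]
contact_force: [-1.5, -0.4, 9.0]
width: 0.0168
```

send_rows(
  plan=[
    {"linear":[0,0,-0.008],"delta_rot":[0,0,0],"fingers":0.012},
    {"linear":[0,0,-0.012],"delta_rot":[0,0,0],"fingers":0.012},
    {"linear":[0,0,-0.004],"delta_rot":[0,0,0],"fingers":0.012},
    {"linear":[0,0,0],"delta_rot":[0,0,0],"fingers":0.012},
  ],
)

```text
clock: 17.22
position: [0.4905, 0.0095, 0.1593]
ee_rot: [-0.001, 0.655, 0.756, 0.0]
contact_force: [0.4, 0.2, -1.0]
width: 0.0166
```

```bash
python3 -c "
from h import *
tool([.5214,.1426,.16],98)"
```

```text
pos [0.4905 0.0095 0.1593] F [ 0.4349  0.1947 -0.985 ] w 0.0166 t 17.22
toolx yaw 98.16954470402584 z [-0.0005  0.0017 -1.    ]
shift [ 0.1274  0.0495 -0.0005]
rot [-0.0162 -0.0996  0.1696]
```

Bays 2, 3 and 4 snapped and bay 1 is the worn one. Going to release hole 1.

send_rows(
  plan=[
    {"linear":[0.01,0.004,0],"delta_rot":[0,0,0],"fingers":0.012},
    {"linear":[0.02,0.008,-0.003],"delta_rot":[0,0,0],"fingers":0.012},
    {"linear":[0.022,0.0085,0],"delta_rot":[0,0,0],"fingers":0.012},
    {"linear":[0.022,0.0085,0],"delta_rot":[0,0,0],"fingers":0.012},
    {"linear":[0.022,0.0085,0],"delta_rot":[0,0,0],"fingers":0.012},
    {"linear":[0.012,0.005,0],"delta_rot":[0,0,0],"fingers":0.012},
    {"linear":[0.006,0.002,0],"delta_rot":[0,0,0],"fingers":0.012},
    {"linear":[0,0,0],"delta_rot":[0,0,0],"fingers":0.012},
    {"linear":[0,0,0],"delta_rot":[0,0,0],"fingers":0.012},
  ],
)

```text
clock: 17.97
position: [0.5186, 0.1383, 0.1584]
ee_rot: [-0.003, 0.656, 0.755, -0.0]
contact_force: [-0.2, -0.3, -0.5]
width: 0.0169
```

```bash
python3 -c "
from h import *
tool([.5214,.1426,.15],98)"
```

```text
pos [0.5186 0.1383 0.1584] F [-0.1539 -0.3205 -0.5163] w 0.0169 t 17.97
toolx yaw 98.00423624459015 z [-0.0049  0.0037 -1.    ]
shift [0.0038 0.0034 0.0084]
rot [-0.2503 -0.2505  0.0048]
```

send_rows(
  plan=[
    {"linear":[0.0036,0.0032,0],"delta_rot":[-0.25,-0.25,0],"fingers":0.012},
    {"linear":[0,0,0.004],"delta_rot":[0,0,0],"fingers":0.012},
    {"linear":[0,0,0],"delta_rot":[0,0,0],"fingers":0.012},
    {"linear":[0,0,0],"delta_rot":[0,0,0],"fingers":0.012},
    {"linear":[0,0,0],"delta_rot":[0,0,0],"fingers":0.012},
  ],
)

```text
clock: 18.38
position: [0.5203, 0.14, 0.1532]
ee_rot: [-0.0, 0.657, 0.754, -0.001]
contact_force: [0.5, 0.5, -0.9]
width: 0.0167
```

Run:
```python
from h import *
tool([.5214,.1426,.15],98)
s=manip.get_image("side")[:,:,::-1]
cv2.imwrite("pics/e1.png",cv2.resize(s[215:275,220:290],(700,600),interpolation=cv2.INTER_CUBIC))
p=manip.get_state()["position"];
print(proj("side",[[p[0],p[1],p[2]-.0891],[.5214,.1426,.05],[.5291,.1013,.05],[.4674,.1326,.056],[.475,.0913,.056]])-[220,215])
```

```text
pos [0.5203 0.14   0.1532] F [ 0.526   0.5174 -0.8726] w 0.0167 t 18.38
toolx yaw 97.83050144115218 z [-0.0018 -0.0019 -1.    ]
shift [0.0025 0.0014 0.0032]
rot [-0.1171  0.0949 -0.1696]
[[23.2089 25.9032]
 [22.5309 30.9197]
 [26.5628 23.5757]
 [42.5417 31.2845]
 [46.0499 23.8628]]
```

View pics/e1.png

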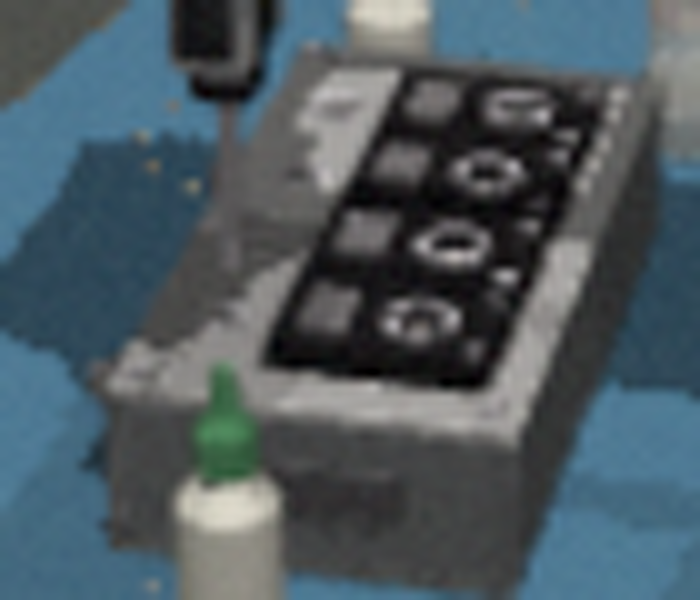

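send_rows(
  plan=[
    {"linear":[0.0028,0.0014,0],"delta_rot":[-0.1,0.1,-0.1],"fingers":0.012},
    {"linear":[0,0,0],"delta_rot":[0,0,0],"fingers":0.012},
    {"linear":[0,0,0],"delta_rot":[0,0,0],"fingers":0.012},
  ],
)

```text
clock: 18.68
position: [0.5217, 0.1424, 0.1536]
ee_rot: [0.0, 0.657, 0.754, 0.0]
contact_force: [-0.1, 0.5, -1.5]
width: 0.0168
```

Run:
```python
from h import *
tool([.5214,.1426,.15],98)
print((proj("top",[[.5214,.1426,.05],[.5291,.1013,.05],[.5367,.06,.05],[.5444,.0187,.05]])-[200,155]+.5)*8-.5)
```

```text
pos [0.5217 0.1424 0.1536] F [-0.1418  0.5178 -1.5164] w 0.0168 t 18.68
toolx yaw 97.85820222890443 z [ 0.0005  0.0003 -1.    ]
shift [ 0.0002 -0.0003  0.0036]
rot [ 0.0333 -0.011  -0.1418]
[[181.16   215.7941]
 [316.536  194.6556]
 [451.7211 173.8687]
 [586.7354 152.7864]]
```

send_rows(
  plan=[
    {"linear":[0,0,0.005],"delta_rot":[0,0,0],"fingers":0.012},
    {"linear":[0,0,0.005],"delta_rot":[0,0,0],"fingers":0.012},
    {"linear":[0,0,0.005],"delta_rot":[0,0,0],"fingers":0.012},
    {"linear":[0,0,0.005],"delta_rot":[0,0,0],"fingers":0.012},
    {"linear":[0,0,0],"delta_rot":[0,0,0],"fingers":0.012},
    {"linear":[0,0,0],"delta_rot":[0,0,0],"fingers":0.012},
  ],
)

```text
clock: 19.18
position: [0.5214, 0.1424, 0.1311]
ee_rot: [-0.0, 0.657, 0.754, -0.0]
contact_force: [-0.2, 0.6, -0.8]
width: 0.0168
```

```bash
python3 -c "
from h import *
tool([.5214,.1426,.112],98)"
```

```text
pos [0.5214 0.1424 0.1311] F [-0.1891  0.6361 -0.7605] w 0.0168 t 19.18
toolx yaw 97.86433778989355 z [-0.0001  0.0001 -1.    ]
shift [0.0002 0.     0.0191]
rot [-0.0053 -0.0052 -0.1357]
```

Inside the hole, no contact. Continue down to just above the tail.

send_rows(
  plan=[
    {"linear":[0,0,0.004],"delta_rot":[0,0,0],"fingers":0.012},
    {"linear":[0,0,0.005],"delta_rot":[0,0,0],"fingers":0.012},
    {"linear":[0,0,0.005],"delta_rot":[0,0,0],"fingers":0.012},
    {"linear":[0,0,0.002],"delta_rot":[0,0,0],"fingers":0.012},
    {"linear":[0,0,0],"delta_rot":[0,0,0],"fingers":0.012},
    {"linear":[0,0,0],"delta_rot":[0,0,0],"fingers":0.012},
  ],
)

```text
clock: 19.68
position: [0.5213, 0.1424, 0.113]
ee_rot: [-0.0, 0.657, 0.754, -0.0]
contact_force: [-0.6, 0.2, -1.1]
width: 0.017
```

send_rows(
  plan=[
    {"linear":[0,0,0.001],"delta_rot":[0,0,0],"fingers":0.012},
    {"linear":[0,0,0.0007],"delta_rot":[0,0,0],"fingers":0.012},
    {"linear":[0,0,0.0007],"delta_rot":[0,0,0],"fingers":0.012},
  ],
)

```text
clock: 19.93
position: [0.5216, 0.1425, 0.1118]
ee_rot: [0.0, 0.657, 0.754, 0.0]
contact_force: [-1.7, -0.0, 6.1]
width: 0.0163
```

send_rows(
  plan=[
    {"linear":[0,0,0.0008],"delta_rot":[0,0,0],"fingers":0.012},
    {"linear":[0,0,0.0008],"delta_rot":[0,0,0],"fingers":0.012},
  ],
)

```text
clock: 20.1
position: [0.5216, 0.1425, 0.1119]
ee_rot: [0.0, 0.657, 0.754, 0.0]
contact_force: [-1.5, -0.6, 5.0]
width: 0.0167
```

send_rows(
  plan=[
    {"linear":[0,0,0.0012],"delta_rot":[0,0,0],"fingers":0.012},
  ],
)

```text
clock: 20.18
position: [0.5216, 0.1425, 0.1115]
ee_rot: [0.0, 0.657, 0.754, 0.001]
contact_force: [-1.9, -0.4, 6.3]
width: 0.0167
```

send_rows(
  plan=[
    {"linear":[0,0,0.0015],"delta_rot":[0,0,0],"fingers":0.012},
  ],
)

```text
clock: 20.27
position: [0.5217, 0.1425, 0.111]
ee_rot: [0.001, 0.657, 0.754, 0.001]
contact_force: [-1.4, -0.7, 7.0]
width: 0.017
```

send_rows(
  plan=[
    {"linear":[0,0,0.0015],"delta_rot":[0,0,0],"fingers":0.012},
    {"linear":[0,0,0.0015],"delta_rot":[0,0,0],"fingers":0.012},
  ],
)

```text
clock: 20.43
position: [0.5218, 0.1425, 0.1099]
ee_rot: [0.001, 0.657, 0.754, 0.001]
contact_force: [-2.2, -0.6, 6.6]
width: 0.0167
```

Moving down at about 6 N, as described for the catch. Continue past 3 mm.

send_rows(
  plan=[
    {"linear":[0,0,0.0015],"delta_rot":[0,0,0],"fingers":0.012},
    {"linear":[0,0,0.0015],"delta_rot":[0,0,0],"fingers":0.012},
  ],
)

```text
clock: 20.6
position: [0.5219, 0.1426, 0.1088]
ee_rot: [0.002, 0.657, 0.754, 0.002]
contact_force: [-2.3, 0.2, 6.6]
width: 0.0171
```

send_rows(
  plan=[
    {"linear":[0,0,0.0015],"delta_rot":[0,0,0],"fingers":0.012},
    {"linear":[0,0,0.0015],"delta_rot":[0,0,0],"fingers":0.012},
  ],
)

```text
clock: 20.77
position: [0.5224, 0.1426, 0.1078]
ee_rot: [0.002, 0.657, 0.754, 0.003]
contact_force: [0.7, -1.0, 6.7]
width: 0.0167
```

Run:
```python
from h import *
tool([.5214,.1426,.112],98)
s=manip.get_image("side")[:,:,::-1]
cv2.imwrite("pics/e2.png",cv2.resize(s[215:275,220:290],(700,600),interpolation=cv2.INTER_CUBIC))
```

```text
pos [0.5224 0.1426 0.1078] F [ 0.687  -1.0172  6.6893] w 0.0167 t 20.77
toolx yaw 97.89815908332436 z [ 0.0072  0.0007 -1.    ]
shift [ 0.0001 -0.001  -0.0042]
rot [ 0.4121  0.0147 -0.1018]
```

View pics/e2.png

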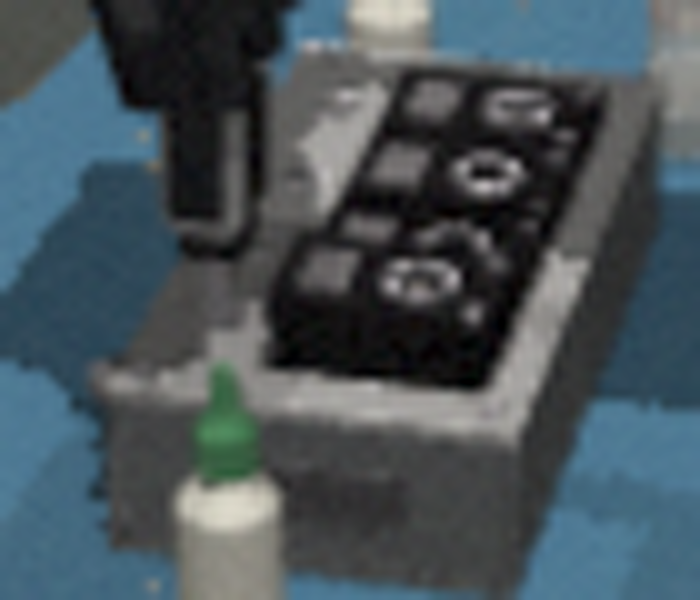

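The picture shows unit 1 raised: its ring moved up from (423,320) to (420,280), a black side wall is visible, and the others are unchanged. Retracting.

send_rows(
  plan=[
    {"linear":[0,0,-0.006],"delta_rot":[0.2,0,0],"fingers":0.012},
    {"linear":[0,0,-0.01],"delta_rot":[0,0,0],"fingers":0.012},
    {"linear":[0,0,-0.012],"delta_rot":[0,0,0],"fingers":0.012},
    {"linear":[0,0,-0.015],"delta_rot":[0,0,0],"fingers":0.012},
    {"linear":[0,0,-0.02],"delta_rot":[0,0,0],"fingers":0.012},
    {"linear":[0,0,-0.02],"delta_rot":[0,0,0],"fingers":0.012},
    {"linear":[0,0,-0.014],"delta_rot":[0,0,0],"fingers":0.012},
    {"linear":[0,0,0],"delta_rot":[0,0,0],"fingers":0.012},
    {"linear":[0,0,0],"delta_rot":[0,0,0],"fingers":0.012},
  ],
)

```text
clock: 21.57
position: [0.5223, 0.1427, 0.2129]
ee_rot: [0.002, 0.657, 0.754, 0.002]
contact_force: [0.5, -0.4, -0.9]
width: 0.0169
```

```bash
python3 -c "
from h import *
tool([.502,.363,.21],98)"
```

```text
pos [0.5223 0.1427 0.2129] F [ 0.5012 -0.3514 -0.9032] w 0.0169 t 21.57
toolx yaw 97.89832481505938 z [ 0.0057  0.0006 -1.    ]
shift [0.221  0.0101 0.0029]
rot [ 0.3255  0.0111 -0.1016]
```

send_rows(
  plan=[
    {"linear":[0.02,0.001,0],"delta_rot":[0.3,0,0],"fingers":0.012},
    {"linear":[0.03,0.0014,0],"delta_rot":[0,0,0],"fingers":0.012},
    {"linear":[0.03,0.0014,0],"delta_rot":[0,0,0],"fingers":0.012},
    {"linear":[0.03,0.0014,0],"delta_rot":[0,0,0],"fingers":0.012},
    {"linear":[0.03,0.0014,0],"delta_rot":[0,0,0],"fingers":0.012},
    {"linear":[0.03,0.0014,0],"delta_rot":[0,0,0],"fingers":0.012},
    {"linear":[0.02,0.001,0],"delta_rot":[0,0,0],"fingers":0.012},
    {"linear":[0.012,0.0005,0],"delta_rot":[0,0,0],"fingers":0.012},
    {"linear":[0.006,0,0],"delta_rot":[0,0,0],"fingers":0.012},
    {"linear":[0,0,0],"delta_rot":[0,0,0],"fingers":0.012},
    {"linear":[0,0,0],"delta_rot":[0,0,0],"fingers":0.012},
  ],
)

```text
clock: 22.48
position: [0.4987, 0.3548, 0.2016]
ee_rot: [-0.002, 0.658, 0.753, -0.008]
contact_force: [1.0, 0.2, -0.6]
width: 0.0169
```

```bash
python3 -c "
from h import *
tool([.502,.363,.17],98)"
```

```text
pos [0.4987 0.3548 0.2016] F [ 0.9829  0.2117 -0.5846] w 0.0169 t 22.48
toolx yaw 97.67267089672856 z [-0.0141 -0.01   -0.9998]
shift [0.0079 0.0049 0.0315]
rot [-0.8796  0.4599 -0.3309]
```

send_rows(
  plan=[
    {"linear":[0.007,0.0035,0.01],"delta_rot":[-0.8,0.4,-0.3],"fingers":0.012},
    {"linear":[0,0,0.01],"delta_rot":[0,0,0],"fingers":0.012},
    {"linear":[0,0,0],"delta_rot":[0,0,0],"fingers":0.012},
    {"linear":[0,0,0],"delta_rot":[0,0,0],"fingers":0.012},
    {"linear":[0,0,0],"delta_rot":[0,0,0],"fingers":0.012},
  ],
)

```text
clock: 22.9
position: [0.5017, 0.3559, 0.1802]
ee_rot: [0.001, 0.658, 0.753, -0.003]
contact_force: [0.4, -0.9, -1.1]
width: 0.0167
```

```bash
python3 -c "
from h import *
tool([.502,.363,.17],98)"
```

```text
pos [0.5017 0.3559 0.1802] F [ 0.3592 -0.9453 -1.0936] w 0.0167 t 22.9
toolx yaw 97.68158736071427 z [-0.0029 -0.0059 -1.    ]
shift [0.0071 0.0013 0.0101]
rot [-0.2107  0.3119 -0.319 ]
```

send_rows(
  plan=[
    {"linear":[0.007,0.001,0],"delta_rot":[-0.2,0.3,-0.3],"fingers":0.012},
    {"linear":[0,0,0],"delta_rot":[0,0,0],"fingers":0.012},
    {"linear":[0,0,0],"delta_rot":[0,0,0],"fingers":0.012},
    {"linear":[0,0,0],"delta_rot":[0,0,0],"fingers":0.012},
  ],
)

```text
clock: 23.23
position: [0.5028, 0.3624, 0.1816]
ee_rot: [0.0, 0.657, 0.754, 0.001]
contact_force: [-0.5, 0.2, -0.5]
width: 0.0169
```

```bash
python3 -c "
from h import *
tool([.502,.363,.16],98)"
```

```text
pos [0.5028 0.3624 0.1816] F [-0.4767  0.1822 -0.5423] w 0.0169 t 23.23
toolx yaw 97.89446227861512 z [ 0.0019  0.0009 -1.    ]
shift [ 0.0006 -0.0008  0.0216]
rot [ 0.1142 -0.0371 -0.1056]
```

send_rows(
  plan=[
    {"linear":[0.0005,-0.0008,0.006],"delta_rot":[0.1,0,0],"fingers":0.012},
    {"linear":[0,0,0.008],"delta_rot":[0,0,0],"fingers":0.012},
    {"linear":[0,0,0.008],"delta_rot":[0,0,0],"fingers":0.012},
    {"linear":[0,0,0],"delta_rot":[0,0,0],"fingers":0.012},
    {"linear":[0,0,0],"delta_rot":[0,0,0],"fingers":0.012},
  ],
)

```text
clock: 23.65
position: [0.5017, 0.3631, 0.1575]
ee_rot: [-0.0, 0.657, 0.754, 0.0]
contact_force: [0.3, -0.4, 0.1]
width: 0.0171
```

```bash
python3 -c "
from h import *
tool([.502,.363,.0991],98)"
```

```text
pos [0.5017 0.3631 0.1575] F [ 0.2903 -0.3982  0.0649] w 0.0171 t 23.65
toolx yaw 97.92523693653511 z [ 0.0004  0.0007 -1.    ]
shift [-0.0002  0.0002  0.0584]
rot [ 0.0258 -0.0395 -0.0748]
```

send_rows(
  plan=[
    {"linear":[0,0,0.006],"delta_rot":[0,0,0],"fingers":0.012},
    {"linear":[0,0,0.008],"delta_rot":[0,0,0],"fingers":0.012},
    {"linear":[0,0,0.008],"delta_rot":[0,0,0],"fingers":0.012},
    {"linear":[0,0,0.008],"delta_rot":[0,0,0],"fingers":0.012},
    {"linear":[0,0,0.008],"delta_rot":[0,0,0],"fingers":0.012},
    {"linear":[0,0,0.008],"delta_rot":[0,0,0],"fingers":0.012},
    {"linear":[0,0,0.004],"delta_rot":[0,0,0],"fingers":0.012},
    {"linear":[0,0,0],"delta_rot":[0,0,0],"fingers":0.012},
    {"linear":[0,0,0],"delta_rot":[0,0,0],"fingers":0.012},
  ],
)

```text
clock: 24.4
position: [0.5009, 0.3626, 0.1002]
ee_rot: [-0.001, 0.657, 0.754, -0.001]
contact_force: [0.6, 0.3, -1.0]
width: 0.0171
```

```bash
python3 -c "
from h import *
tool([.502,.363,.0991],98)"
```

```text
pos [0.5009 0.3626 0.1002] F [ 0.5731  0.3246 -0.955 ] w 0.0171 t 24.4
toolx yaw 97.92555477076687 z [-0.0026 -0.001  -1.    ]
shift [0.0003 0.0011 0.0011]
rot [-0.1572  0.038  -0.0745]
```

Just 1 mm above home; seat it, then open.

send_rows(
  plan=[
    {"linear":[0.0003,0.0008,0.0008],"delta_rot":[-0.15,0,0],"fingers":0.012},
    {"linear":[0,0,0.0008],"delta_rot":[0,0,0],"fingers":0.012},
    {"linear":[0,0,0.0008],"delta_rot":[0,0,0],"fingers":0.012},
  ],
)

```text
clock: 24.65
position: [0.5021, 0.3632, 0.099]
ee_rot: [0.0, 0.657, 0.754, 0.0]
contact_force: [-2.4, -1.7, 4.8]
width: 0.017
```

send_rows(
  plan=[
    {"linear":[0,0,0],"delta_rot":[0,0,0],"fingers":0.03},
    {"linear":[0,0,0],"delta_rot":[0,0,0],"fingers":0.05},
    {"linear":[0,0,0],"delta_rot":[0,0,0],"fingers":0.07},
    {"linear":[0,0,0],"delta_rot":[0,0,0],"fingers":0.085},
    {"linear":[0,0,0],"delta_rot":[0,0,0],"fingers":0.085},
    {"linear":[0,0,0],"delta_rot":[0,0,0],"fingers":0.085},
    {"linear":[0,0,0],"delta_rot":[0,0,0],"fingers":0.085},
  ],
)

```text
clock: 25.23
position: [0.5034, 0.364, 0.1005]
ee_rot: [0.001, 0.657, 0.754, 0.003]
contact_force: [-0.2, -0.0, 0.4]
width: 0.0849
```

```bash
python3 -c "
from h import *
tool([.502,.363,.0991],98)"
```

```text
pos [0.5034 0.364  0.1005] F [-0.2011 -0.0317  0.3796] w 0.0849 t 25.23
toolx yaw 97.93092831662997 z [ 0.0052  0.0022 -1.    ]
shift [-0.0008 -0.0015  0.0014]
rot [ 0.3138 -0.0817 -0.0693]
```

Released. Lift straight up, move back out of both camera views, and check.

send_rows(
  plan=[
    {"linear":[0,0,-0.01],"delta_rot":[0,0,0],"fingers":0.085},
    {"linear":[0,0,-0.02],"delta_rot":[0,0,0],"fingers":0.085},
    {"linear":[0,0,-0.025],"delta_rot":[0,0,0],"fingers":0.085},
    {"linear":[0,0,-0.03],"delta_rot":[0,0,0],"fingers":0.085},
    {"linear":[0,0,-0.03],"delta_rot":[0,0,0],"fingers":0.085},
    {"linear":[0,0,-0.03],"delta_rot":[0,0,0],"fingers":0.085},
    {"linear":[0.01,-0.02,-0.01],"delta_rot":[0,0,0],"fingers":0.085},
    {"linear":[0.015,-0.03,0],"delta_rot":[0,0,0],"fingers":0.085},
    {"linear":[0.015,-0.03,0],"delta_rot":[0,0,0],"fingers":0.085},
    {"linear":[0.015,-0.03,0],"delta_rot":[0,0,0],"fingers":0.085},
    {"linear":[0.015,-0.03,0],"delta_rot":[0,0,0],"fingers":0.085},
    {"linear":[0.01,-0.02,0],"delta_rot":[0,0,0],"fingers":0.085},
  ],
)

```text
clock: 26.23
position: [0.3335, 0.4216, 0.2701]
ee_rot: [0.003, 0.66, 0.751, 0.007]
contact_force: [-0.5, -0.1, 0.0]
width: 0.0849
```

send_rows(
  plan=[
    {"linear":[0.015,-0.025,0],"delta_rot":[0,0,0],"fingers":0.085},
    {"linear":[0.015,-0.025,0],"delta_rot":[0,0,0],"fingers":0.085},
    {"linear":[0.01,-0.015,0],"delta_rot":[0,0,0],"fingers":0.085},
    {"linear":[0,0,0],"delta_rot":[0,0,0],"fingers":0.085},
    {"linear":[0,0,0],"delta_rot":[0,0,0],"fingers":0.085},
    {"linear":[0,0,0],"delta_rot":[0,0,0],"fingers":0.085},
  ],
)

```text
clock: 26.73
position: [0.2551, 0.4546, 0.275]
ee_rot: [0.002, 0.658, 0.753, 0.01]
contact_force: [0.6, -0.2, 0.3]
width: 0.0849
```

Run:
```python
from h import *
s=manip.get_image("side")[:,:,::-1];t=manip.get_image("top")[:,:,::-1]
a=cv2.resize(s[210:335,180:300],(480,500),interpolation=cv2.INTER_CUBIC)
b=cv2.resize(t[150:250,100:164],(320,500),interpolation=cv2.INTER_CUBIC)
cv2.imwrite("pics/f1.png",cv2.hconcat([a,b]))
cv2.imwrite("pics/f2.png",cv2.resize(t[155:230,200:300],(800,600),interpolation=cv2.INTER_CUBIC))
st=manip.get_state();print(st["position"],st["contact_force"],st["clock"])
print([ (np.round(d["extent"],1),round(d["p"],2)) for d in manip.find_in("probe_grip","side")])
```

```text
[0.2558 0.4545 0.2748] [-0.0134 -0.2856 -0.624 ] 26.8333
[(array([231.2, 294.1, 242. , 329.5]), 0.71), (array([200.7, 264.1, 211.3, 290.9]), 0.68), (array([237. , 283.9, 251.4, 307.8]), 0.58)]
```

View pics/f1.png

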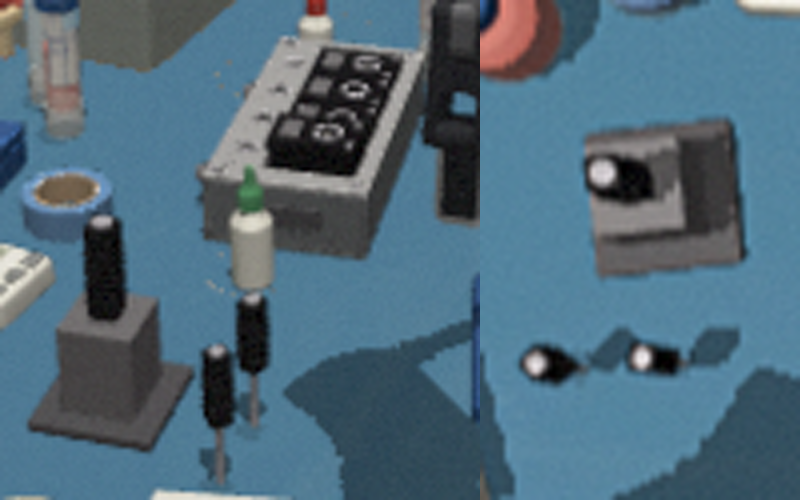

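View pics/f2.png

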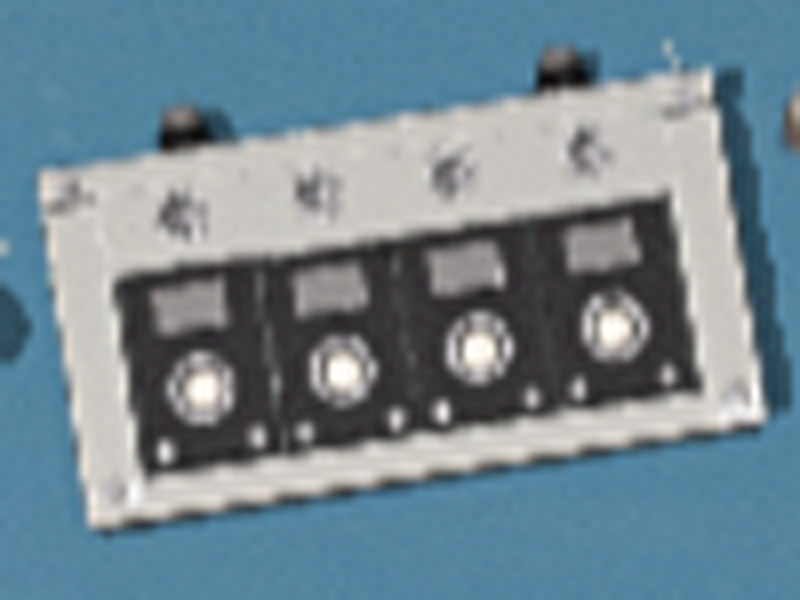

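Picture check: the probe stands upright on the stand's top (side crop 105,265) and its extent matches the start. Unit 1 is raised, units 2–4 are flush, and the bystanders in view look unmoved. Handing in.

```bash
python3 -c "
from rig import manip
print(manip.sign_off())"
```

```text
the job is handed in; nothing more can be done
None
```

The job is handed in at about 27 s on the robot's clock. Three cut-outs are reset, the worn one (bay 1) is released and sprung up, and the probe is back in its stand.

- **Buttons:** Bays 3 and 4 snapped clearly: the force climbed to about 5 N, fell to about 0.5 N, then stiffened near 5.1 mm. The measured peak was 5–6 N where 10 N was stated, probably because readings come only at the end of each move.
- **Bay 2:** Its snap was less clear, because my readings there were coarser. The force fell from 2.9 N to 0.4 N and then stiffened near 5.1 mm, so I count it as reset. I did not press it a second time.
- **Bay 1:** It stayed soft all the way to its stop at about 6 mm, so I took it as the worn one. I pushed the catch through its release hole at about 6–7 N, and the side picture shows the unit raised.
- **Last checks:** The pictures show the probe upright and seated on the stand's top. When it was set down, the tool was within 0.2 mm of its original height. Units 2–4 sit flush, the gripper is open and clear, and nothing else in the checked pictures looks moved. Those final crops did not cover the tube or the Petri dishes.

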